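# Close down the microscope: objective off, port covered, objectives racked

## Robot

A 7-joint arm with a two-finger parallel gripper is mounted at the origin on the work surface. World frame = base frame: x ahead of the robot, y to its left, z up, the work surface at z = 0. Lengths are in m, angles in degrees, forces in N, time in s.
With the tool pointing down it reaches from about 0.425 to 0.875 m from the base axis. Payload 4.7 kg.
Tool frame: the origin (TCP) lies at the very end of the fingers, on their centre line; the grasp point (between the pads) lies 19 mm behind it; z points along the fingers, y is the line along which they close (so a half turn about z gives the same grasp; the last joint's range is limited). The gripper opens to 87 mm and grips with 3 to 60 N. Pads are 19 mm wide; open, the fingers measure 117 mm over their backs; the gripper's body (75 mm by 190 mm) begins 51 mm behind the grasp point.
Start: joints at [-69.322, 18.392, -4.016, 83.108, 1.295, 78.541, -3.26], TCP at [0.221, 0.611, 0.202] pointing down, gripper open.
Joint ranges: [-163.93, 163.93], [-17.29, 119.83], [-79.2, 71.16], [3.27, 140.29], [-89.18, 269.18], [5.43, 117.66], [-154.24, 154.24]. Speed limits (degrees/s): [147.25, 147.25, 180, 180, 180, 180, 180].

## Interface

Orientations are given as [roll, pitch, yaw] about the fixed x, y, z axes, in that order (R = Rz(yaw) Ry(pitch) Rx(roll)).
In Python, from cell import get_obs, eyes, env gives the robot as it stands.
- The arm moves only by the tool servo_tool, never from a script. Its argument "series" is a list that holds one entry, the list of rows, each a list of 7 numbers: the shift along the tool's x, y, z in units of 300 mm (1.0 is 300 mm), then the turn, a rotation vector about the tool's x, y, z in units of pi rad (1.0 is pi rad), then the opening, from 0 (shut) to 1 (fully open). In form: [[[tx, ty, tz, wx, wy, wz, gripper], ...]]. A call has 1 to 12 rows; each row is the pose to reach, as a shift and turn from the pose commanded when the call began, along the tool's axes at that moment, turning the shorter way round; what a row does not reach only later rows make up. A row lasts 1/12 s, in which the tool goes at most 41.7 mm and 7.16 degrees, less where a joint would pass 70% of its speed; a pose out of reach is approached as far as the arm can. A call with a number of a shift or a turn outside -1 to 1 is refused whole. A call with a gripper value outside its range is refused whole. The fingers move at their own pace and stop on an object; "grip_force" is the grip in N (left out, the last holds). Time passes only in rows, so rows that repeat a pose let the fingers close. It gives the time, the measured TCP pose, the force, the opening and the grip force at its end, in the units of the state.
- get_obs(): the state, without advancing time (a new reading comes with each control period).
- eyes.read_camera(name): name is "scene" or "top" or "wrist"; returns a dict with "frame" (384x512x3 uint8, red, green, blue), "depth" (384x512 float32, m along the optical axis (not along the pixel's ray), 0 where there is no reading), "fx", "fy", "cx", "cy" (pixels), "distortion" ([k1, k2, p1, p2, k3] as OpenCV has them; the pictures are not rectified), "origin" and "rotation" of the camera in the world; the wrist camera has in their place "mount" (4x4, takes a point from camera to tool coordinates, whose origin is the TCP and whose axes are the flange's). Camera axes: x right, y down, z forward; pixel columns grow to the right and rows downward; lengths in m; the calibration is good to about 2 mm. A picture is of the moment at which its call begins: read the wrist's pose just before it.
- env.sign_off(): hands the job in; it is judged then, once.
The state is a dict: "time_s": time; "qpos": joint angles; "joint_velocities": joint speeds; "effort": joint torques, N m; "tool_pos": TCP position; "tool_rot": TCP orientation; "force": force on the tool from outside, world axes, zero at the start; "wrist_torque": the same for the moment, N m; "grip_width": finger opening in m; "grasp_force": force on a finger pad.
Only numpy, scipy, OpenCV 4.12 (cv2) and the standard library are available. Lean on these libraries where they do the work, as an engineer would, in place of code of your own. Each camera call takes 0.05 s, during which the arm holds its last target. There are 200 camera calls.

## Task

Close down the microscope for the day: push in its red release button, twist the fitted objective a quarter turn counter-clockwise and lift it off, then lift the spring clip, slide the black cover over the open port so that it lies flat and square, centred over the port with its orange grip to the front and its far end under the raised clip, and lower the clip onto it. Put every objective, the one from the port and all loose ones, upright into its own pocket of the rack, short ones fully down in the shallow white row and long ones fully down in the deep blue row. The loose objectives may be put away at any time; leave the oil bottle, brush and Petri dish alone.

Things in the scene. Friction and masses are not known exactly. Their poses are not given: they have to be found in the camera images.
- scope: Compact inverted microscope, fixed: grey-green box 250 mm (x) by 200 mm (y), flat top deck 110 mm above the bench. Origin: centre of its underside; x points to its back, away from the robot at yaw 0. On the deck at y = 0, front to back: port, two end stops for the cover (8 mm high, 21 mm to each side, front faces 66.5 mm behind the port centre), clip.
- port (a point): Centre of the steel bayonet socket (48 mm square, 12 mm deep) at deck level; axes as scope; 45 mm in front of the body's middle. Claws hold the objective's lugs. With the button in, the objective turns counter-clockwise seen from above (yaw grows) from locked to a hard stop at 90 degrees; from 78 degrees on it lifts straight out. Play about 1 mm; the barrel starts at deck level.
- release (a joint): Red release button, 20 mm in diameter, 70 mm from the port centre towards the microscope's -y. Slides straight down 8 mm: 0 = out (objective locked), 0.008 = fully in (unlocked above 0.007). Needs about 4 N and stays in when let go.
- button_top (a point): Centre of the top of the red button (11 mm above the deck when out, 3 mm when in).
- clip (a joint): Steel spring clip, a leaf 14 mm wide. Hinge along the microscope's y, 100 mm behind the port centre, 12 mm above the deck; the leaf reaches forward from there. 0 = down, its foot (60 mm behind the port centre) 4.5 mm above the deck; 0.75 rad = fully up (front end raised). Stays where it is left; about 1.5 N at the tab moves it. Down on the cover it reads about 0.02.
- clip_tab (a point): Middle of the top edge of the clip's black upright tab, at its front end, 41.5 mm in front of the hinge and 17.5 mm above it with the clip down. The tab is 10 mm wide (microscope's y), 5 mm thick, 17 mm tall, and swings up and back with the clip. Pinch its sides, or push it along its arc.
- cover: Port cover: flat black plate 130 mm (x) by 62 mm (y) by 5 mm with an upright orange grip near its -x end. Origin: centre of the underside. Starts flat on the bench. Home, it lies flat on the deck centred over the port, its x along the microscope's x, far edge at or just before the end stops, under the clip's foot.
- cover_grip (a point): Middle of the top edge of the cover's orange grip: 26 mm along the cover's x, 12 mm across, top 26.5 mm above the cover's underside and 21.5 mm above the plate, 50 mm from the plate's centre towards -x.
- rack: Objective rack, fixed: two rows of three pockets, rows along its y, rim 32 mm high. Row at x = -45 mm: white, shallow, floor at 24 mm, for short ones. Row at x = +45 mm: blue, deep, floor at 6 mm, for long ones. Pocket centres y = -56, 0, +56 mm; pockets 52 by 52 mm inside, walls 4 mm. Ledge 12 mm high between the rows. Stored lenses all come to 78 mm. Origin: centre of the underside.
- fitted_short: Short objective: aluminium barrel 31 mm across, blue band near the top, 54 mm tall over all; top 8 mm taper to the lens; lowest 12 mm is a 29 mm spigot with two brass lugs at the bottom along its +x and -x, 4 mm thick, reaching 21 mm from the axis. Origin: centre of the underside, z to the lens. May be absent. Starts locked in the port, x along the microscope's x, underside 12 mm below the deck.
- fitted_long: Long objective: aluminium barrel 31 mm across, blue band near the top, 72 mm tall over all; top 8 mm taper to the lens; lowest 12 mm is a 29 mm spigot with two brass lugs at the bottom along its +x and -x, 4 mm thick, reaching 21 mm from the axis. Origin: centre of the underside, z to the lens. May be absent. Starts locked in the port, x along the microscope's x, underside 12 mm below the deck.
- short_1: Short objective: aluminium barrel 31 mm across, blue band near the top, 54 mm tall over all; top 8 mm taper to the lens; lowest 12 mm is a 29 mm spigot with two brass lugs at the bottom along its +x and -x, 4 mm thick, reaching 21 mm from the axis. Origin: centre of the underside, z to the lens. Starts standing loose on the bench. May be absent.
- short_2: Short objective: aluminium barrel 31 mm across, blue band near the top, 54 mm tall over all; top 8 mm taper to the lens; lowest 12 mm is a 29 mm spigot with two brass lugs at the bottom along its +x and -x, 4 mm thick, reaching 21 mm from the axis. Origin: centre of the underside, z to the lens. Starts standing loose on the bench. May be absent.
- long_1: Long objective: aluminium barrel 31 mm across, blue band near the top, 72 mm tall over all; top 8 mm taper to the lens; lowest 12 mm is a 29 mm spigot with two brass lugs at the bottom along its +x and -x, 4 mm thick, reaching 21 mm from the axis. Origin: centre of the underside, z to the lens. Starts standing loose on the bench. May be absent.
- long_2: Long objective: aluminium barrel 31 mm across, blue band near the top, 72 mm tall over all; top 8 mm taper to the lens; lowest 12 mm is a 29 mm spigot with two brass lugs at the bottom along its +x and -x, 4 mm thick, reaching 21 mm from the axis. Origin: centre of the underside, z to the lens. Starts standing loose on the bench. May be absent.
- oil: Bystander: amber immersion-oil bottle, 34 mm in diameter, 75 mm tall. Origin: centre of underside.
- brush: Bystander: slim black lens brush lying on the bench, 127 mm long along its x, 12 mm thick. Origin: below its middle.
- dish: Bystander: closed Petri dish, 60 mm in diameter, 14 mm high. Origin: centre of underside.

How it is judged (in metres and radians):
On the way, in this order (a step that is already met when the one before it is completed fails the run):
1. the red release button is pushed in (value of joint release above 0.0068 m), for 0.2 s.
2. the fitted objective, still in the port, is twisted a quarter turn to its unlocked position (angle between the x axis of each of fitted_short, fitted_long and the x axis of scope, either way round above 1.25 rad and horizontal distance between each of fitted_short, fitted_long and port below 0.006 m and z of each of fitted_short, fitted_long in the frame of port below -0.008 m), for 0.1 s.
3. the fitted objective is lifted off the port (z of each of fitted_short, fitted_long in the frame of port above 0.005 m), for 0.1 s.
4. the cover lies over the open port, its far end beneath the raised clip (horizontal distance between cover and port below 0.008 m and angle between the x axis of cover and the x axis of scope, either way round below 0.14 rad and z of cover in the frame of port between -0.003 and 0.003 m and angle between cover's own z axis and vertical below 0.05 rad and x of cover_grip in the frame of port below -0.03 m and value of joint clip above 0.2 rad), for 0.2 s.
At the end, for the whole second after the job is handed in: Every objective upright (7 deg) on the floor (4 mm) of a pocket of its row: short white, long blue. Cover flat on the deck (3 mm), centre within 8 mm of the port centre, square within 8 deg, grip to the front, clip down on it (below 0.09 rad). Button in. All at rest (x of fitted_short in the frame of rack between -0.06 and -0.03 m and y of fitted_short in the frame of rack between -0.08 and 0.08 m and z of fitted_short in the frame of rack between 0.02 and 0.028 m and angle between each of fitted_short, short_1, short_2, fitted_long, long_1, long_2's own z axis and vertical below 0.12 rad and linear speed of each of fitted_short, short_1, short_2, fitted_long, long_1, long_2, cover below 0.03 m/s and x of short_1 in the frame of rack between -0.06 and -0.03 m and y of short_1 in the frame of rack between -0.08 and 0.08 m and z of short_1 in the frame of rack between 0.02 and 0.028 m and x of short_2 in the frame of rack between -0.06 and -0.03 m and y of short_2 in the frame of rack between -0.08 and 0.08 m and z of short_2 in the frame of rack between 0.02 and 0.028 m and x of fitted_long in the frame of rack between 0.03 and 0.06 m and y of fitted_long in the frame of rack between -0.08 and 0.08 m and z of fitted_long in the frame of rack between 0.002 and 0.01 m and x of long_1 in the frame of rack between 0.03 and 0.06 m and y of long_1 in the frame of rack between -0.08 and 0.08 m and z of long_1 in the frame of rack between 0.002 and 0.01 m and x of long_2 in the frame of rack between 0.03 and 0.06 m and y of long_2 in the frame of rack between -0.08 and 0.08 m and z of long_2 in the frame of rack between 0.002 and 0.01 m and horizontal distance between cover and port below 0.008 m and angle between the x axis of cover and the x axis of scope, either way round below 0.14 rad and z of cover in the frame of port between -0.003 and 0.003 m and angle between cover's own z axis and vertical below 0.05 rad and x of cover_grip in the frame of port below -0.03 m and value of joint clip below 0.09 rad and value of joint release above 0.0068 m); the robot touches nothing.
It fails at once if the oil bottle is moved more than 3 cm (distance of oil from where it was at the start of the episode above 0.03 m).
It fails at once if the brush is moved more than 3 cm (distance of brush from where it was at the start of the episode above 0.03 m).
It fails at once if the Petri dish is moved more than 3 cm (distance of dish from where it was at the start of the episode above 0.03 m).
Of fitted_short, fitted_long only 1 to 1 are there at a start; the rules pass over those that are not, and their reading is None.
Of short_1, short_2, long_1, long_2 only 2 to 4 are there at a start; the rules pass over those that are not, and their reading is None.
At some moment in a run one of cover may be knocked a few centimetres aside while the robot is not near it.
Once in a run the grip may slacken for a moment while it holds something.
It also fails if it takes over 210 s, if anything falls off the work surface, if the arm or the gripper's body presses on something with over 40 N, if the wrist force passes 120 N, or if a joint passes its speed limit or range.

## Working session

There is one attempt and no reset: what is moved stays moved. The work goes in short steps, Python scripts to look and compute and a tool call to move; the robot and the scene stay as the last step left them, time stands still between calls to the robot, and variables do not carry over. Pictures are saved under pics/ and viewed, at most 14 in all, crops included, and the job is handed in when it is done.

Besides the shell and the picture viewer there is one more tool, called after "Call:" by a JSON object that holds its "api" and its "payload". servo_tool: Moves the arm, as the interface text tells. Shifts and turns lie within -1 to 1; 1 stands for 300 mm of shift or pi rad of turn. Its arguments: {"type":"object","properties":{"series":{"type":"array"},"grip_force":{"type":"number"}},"required":["series"]}

```bash
ls; mkdir -p pics; cat > h.py <<'E'
import numpy as np, cv2
from cell import get_obs, eyes, env
from scipy.spatial.transform import Rotation as R
def cam(name):
    o=get_obs(); c=eyes.read_camera(name)
    c['K']=np.array([[c['fx'],0,c['cx']],[0,c['fy'],c['cy']],[0,0,1]],float); c['D']=np.array(c['distortion'],float)
    if name=='wrist':
        M=np.array(c['mount']); Rt=R.from_euler('xyz',o['tool_rot'],degrees=True).as_matrix()
        c['rotation']=Rt@M[:3,:3]; c['origin']=Rt@M[:3,3]+np.array(o['tool_pos'])
    c['rotation']=np.array(c['rotation']);c['origin']=np.array(c['origin'])
    return c
def ray(c,uv):
    p=cv2.undistortPoints(np.array(uv,float).reshape(-1,1,2),c['K'],c['D'])[:,0]
    return np.c_[p,np.ones(len(p))]@c['rotation'].T
def plane(c,uv,z):
    d=ray(c,uv); return c['origin']+d*((z-c['origin'][2])/d[:,2])[:,None]
def bydepth(c,uv):
    uv=np.array(uv,float).reshape(-1,2); i=uv.astype(int)
    return c['origin']+ray(c,uv)*c['depth'][i[:,1],i[:,0]][:,None]
def cloud(c):
    h,w=c['depth'].shape; g=np.stack(np.meshgrid(np.arange(w),np.arange(h)),-1).reshape(-1,2)
    P=c['origin']+ray(c,g)*c['depth'].reshape(-1,1); P[c['depth'].ravel()==0]=np.nan
    return P.reshape(h,w,3)
def save(c,n): cv2.imwrite(f'pics/{n}.png',c['frame'][:,:,::-1])
E
python3 - <<'E'
from h import *
o=get_obs();print(o['tool_pos'],o['tool_rot'],o['grip_width'],o['time_s'])
a=cam('scene');b=cam('top')
for c in(a,b):print(c['origin'],c['rotation'].round(3).tolist(),c['fx'],c['D'])
im=np.hstack([a['frame'],b['frame']]);save(a,'s0');save(b,'t0')
E
```

```text
pics
[0.22079095 0.61072478 0.20084244] [-1.79889860e+02  6.42515697e-03  1.60129022e+02] 0.0871061311732046 0.0
[ 1.16830249 -0.29833652  0.74870319] [-135.712, -0.136, 61.39] 409.9838361324465 [-0.11530673  0.          0.          0.          0.        ]
[ 0.48879072 -0.01741885  1.02654636] [-173.2, 0.327, -88.909] 440.07198394729045 [-0.0273491  0.         0.         0.         0.       ]
```

```bash
sed -i "s/    c\['rotation'\]=np.array(c\['rotation'\]);/    if np.size(c['rotation'])==3: c['rotation']=R.from_euler('xyz',c['rotation'],degrees=True).as_matrix()\n    /" h.py
python3 - <<'E'
from h import *
c=cam('top');print(c['rotation'].round(2)); P=cloud(c);print(P[::48,::64,2].round(3))
c=cam('scene');P=cloud(c);print(P[::48,::64,2].round(3))
E
```

```text
[[ 0.02 -0.99  0.12]
 [-1.   -0.02  0.01]
 [-0.01 -0.12 -0.99]]
[[-0.752 -0.753 -0.751 -0.743 -0.751 -0.752 -0.751 -0.754]
 [ 0.    -0.003 -0.001  0.001 -0.002 -0.004 -0.001 -0.   ]
 [ 0.001 -0.    -0.001 -0.005 -0.001  0.002 -0.001  0.001]
 [-0.001  0.    -0.006  0.002 -0.001  0.002 -0.001 -0.002]
 [-0.002  0.11   0.111 -0.003 -0.004 -0.001 -0.002  0.001]
 [ 0.006  0.11   0.11  -0.001  0.003 -0.002  0.02   0.001]
 [ 0.011 -0.004 -0.005 -0.001 -0.     0.    -0.002 -0.002]
 [-0.002 -0.001 -0.002 -0.001 -0.004 -0.003 -0.003 -0.002]]
[[-0.071  0.031  0.069  0.037  0.031 -0.012  0.314  0.07 ]
 [ 0.034  0.028  0.225 -0.123 -0.004 -0.    -0.005  0.096]
 [-0.106 -0.002  0.012  0.002  0.     0.001  0.006 -0.003]
 [-0.002 -0.002 -0.     0.    -0.004  0.108  0.11   0.002]
 [-0.004 -0.001 -0.003 -0.001 -0.001  0.016 -0.    -0.001]
 [-0.002  0.022  0.017 -0.     0.004  0.012 -0.001 -0.001]
 [-0.002 -0.002 -0.001 -0.001 -0.001 -0.001  0.002  0.   ]
 [-0.001 -0.002 -0.001 -0.     0.002 -0.002 -0.028 -0.75 ]]
```

View pics/t0.png

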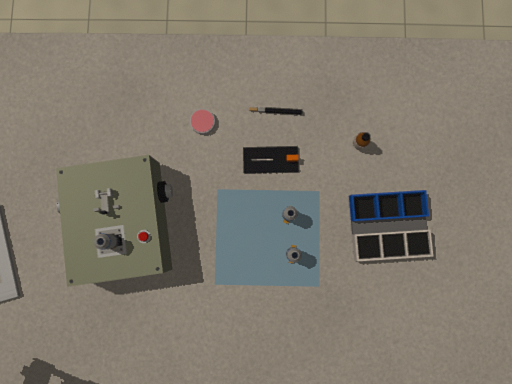

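View pics/s0.png

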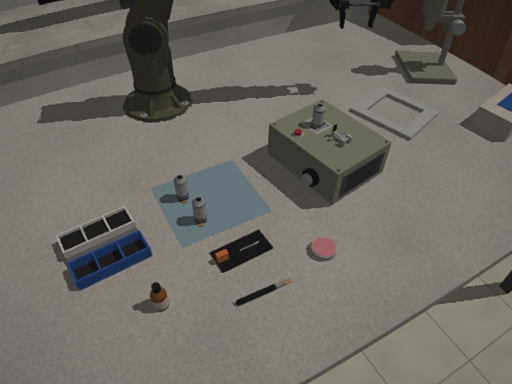

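```bash
cat >> h.py <<'E'
def blobs(m,amin=15):
    n,l,s,cen=cv2.connectedComponentsWithStats(m.astype(np.uint8)); 
    return [(l==i,cen[i],s[i,4]) for i in range(1,n) if s[i,4]>=amin]
def rect(XY):
    (c,wh,a)=cv2.minAreaRect((np.asarray(XY)[:,:2]*1000).astype(np.float32)); return np.round(c,1),np.round(wh,1),round(a,2)
def hsv(c): return cv2.cvtColor(c['frame'],cv2.COLOR_RGB2HSV)
E
python3 - <<'E'
from h import *
c=cam('top');P=cloud(c);H=hsv(c);h,s,v=[H[...,i].astype(int) for i in range(3)]
Z=P[...,2]
def rep(n,m,am=15):
    for b,cen,a in blobs(m,am):
        X=P[b];X=X[~np.isnan(X[:,0])];print(n,cen.round(),a,'z med/max',np.percentile(X[:,2],[50,98]).round(3),rect(X))
dk=(abs(Z-.11)<.006)
rep('deck',dk,500)
red=((h<8)|(h>172))&(s>170)&(v>80);rep('red',red,10)
rep('orange',(h>5)&(h<16)&(s>200)&(v>120),10)
rep('blue',(h>105)&(h<125)&(s>170),30)
up=(Z>.02)&(Z<.3)&~dk;rep('up',up,15)
m=(Z>.045)&(Z<.09)&(P[...,1]<.15)&(P[...,0]>.3);rep('obj',m,8)
rep('overdeck',(Z>.118)&(Z<.25)&(P[...,1]>.2)&(P[...,0]>.3),8)
E
```

```text
deck [108. 220.] 10701 z med/max [0.109 0.112] (array([519.2, 298.7]), array([251.6, 201.7]), 9.3)
red [143. 236.] 61 z med/max [0.12  0.122] (array([486.2, 221.4]), array([16.3, 15.6]), 1.29)
orange [292. 157.] 55 z med/max [0.026 0.028] (array([673.7, -90.4]), array([10.1, 23.5]), 2.23)
blue [390. 205.] 749 z med/max [0.028 0.034] (array([ 565.6, -313.1]), array([ 58.1, 172.4]), 4.59)
up [362. 140.] 219 z med/max [0.05  0.076] (array([ 713.3, -248.6]), array([33. , 29.1]), 38.76)
up [161. 211.] 1130 z med/max [0.066 0.102] (array([537.9, 186.3]), array([250.1,  29.7]), 9.37)
up [292. 157.] 58 z med/max [0.026 0.028] (array([673.6, -91.3]), array([10.8, 25.4]), 3.78)
up [103. 200.] 260 z med/max [0.124 0.141] (array([557.5, 309.6]), array([35.2, 55.3]), 85.13)
up [390. 205.] 589 z med/max [0.03  0.034] (array([ 566.8, -313.2]), array([ 60.6, 172.7]), 4.61)
up [ 58. 206.] 34 z med/max [0.062 0.067] (array([548.5, 429.9]), array([27.6,  8.2]), 21.94)
up [290. 213.] 178 z med/max [0.068 0.074] (array([542.8, -84.6]), array([30.1, 30.6]), 2.15)
up [393. 245.] 2031 z med/max [0.024 0.033
[... 224 characters left out ...]
16.3, 19.2]), 1.11)
up [294. 254.] 180 z med/max [0.067 0.074] (array([453.3, -94.2]), array([29.2, 30.3]), 1.01)
obj [364. 138.] 155 z med/max [0.053 0.076] (array([ 714. , -249.2]), array([29.5, 27.3]), 38.76)
obj [290. 213.] 170 z med/max [0.068 0.074] (array([543.3, -85. ]), array([30.3, 30.4]), 18.5)
obj [294. 255.] 171 z med/max [0.067 0.074] (array([452.7, -94.2]), array([28. , 30.3]), 1.01)
overdeck [103. 200.] 246 z med/max [0.124 0.141] (array([555.7, 305.4]), array([51.8, 36.1]), 9.33)
overdeck [105. 241.] 289 z med/max [0.163 0.171] (array([474.9, 290.1]), array([31.3, 28.7]), 2.38)
overdeck [142. 236.] 65 z med/max [0.12  0.122] (array([486.2, 221.7]), array([16.3, 18.7]), 1.13)
```

```bash
cat >> h.py <<'E'
def rows(*targets):
    """targets (x,y,z,yaw) world, tool down -> rows from the present pose"""
    o=get_obs();p=np.array(o['tool_pos']);Rt=R.from_euler('xyz',o['tool_rot'],degrees=True)
    print('at',p.round(4),np.round(o['tool_rot'],2),'w',round(o['grip_width'],4),'F',np.round(o['force'],1),'t',round(o['time_s'],1))
    for t in targets:
        Rg=R.from_euler('xyz',[180,0,t[3]],degrees=True)
        print(t,np.r_[Rt.inv().apply(np.array(t[:3])-p)/.3,(Rt.inv()*Rg).as_rotvec()/np.pi].round(4).tolist())
E
python3 - <<'E'
from h import *
rows((.4862,.222,.2,100),(.4862,.222,.13,100))
c=cam('top');P=cloud(c);H=hsv(c);v=H[...,2]
m=(v<60)&(abs(P[...,2])<.012)&(P[...,0]>.6)&(P[...,0]<.75)&(P[...,1]>-.15)&(P[...,1]<.05)
for b,cen,a in blobs(m,100): print(cen,a,rect(P[b]),np.median(P[b][:,2]))
s=cam('scene')
# two-view heights: nearest-ray height of red button & orange grip
def mid(c,f):
    h,s_,v=[hsv(c)[...,i].astype(int) for i in range(3)]
    return max(blobs(f(h,s_,v),8),key=lambda b:b[2])[1]
for n,f in (('orange',lambda h,s,v:(h>5)&(h<16)&(s>200)&(v>120)),('red',lambda h,s,v:((h<6)|(h>175))&(s>190)&(v>80))):
    u,w=mid(c,f),mid(s,f);d1,d2=ray(c,[u])[0],ray(s,[w])[0]
    t=np.linalg.lstsq(np.c_[d1,-d2],s['origin']-c['origin'],rcond=None)[0]
    print(n,u,w,(c['origin']+t[0]*d1).round(4),(s['origin']+t[1]*d2).round(4))
E
```

```text
at [0.2209 0.6111 0.2015] [-179.95    0.    160.13] w 0.087 F [ 0.2 -0.4 -0.5] t 0.2
(0.4862, 0.222, 0.2, 100) [-1.2726, -0.9191, 0.0057, -0.0002, 0.0002, 0.3341]
(0.4862, 0.222, 0.13, 100) [-1.2725, -0.9189, 0.239, -0.0002, 0.0002, 0.3341]
[269.53718354 159.71044304] 1264 (array([671.4, -41.4]), array([ 61.3, 129.3]), 2.47) 0.0038515801203429234Traceback (most recent call last):
  File "<stdin>", line 12, in <module>
  File "<stdin>", line 10, in mid
ValueError: max() iterable argument is empty
```

Call:
{"api": "servo_tool", "payload": {"series": [[[-0.95,-0.69,0,0,0,0.24,0],[-0.95,-0.69,0,0,0,0.24,0],[-0.95,-0.69,0,0,0,0.24,0],[-0.95,-0.69,0,0,0,0.24,0],[-0.95,-0.69,0,0,0,0.24,0],[-0.95,-0.69,0,0,0,0.24,0],[-0.95,-0.69,0,0,0,0.24,0],[-0.95,-0.69,0,0,0,0.24,0],[-0.95,-0.69,0,0,0,0.24,0],[-0.95,-0.69,0,0,0,0.24,0]]]}}

```text
time_s: 1.18
tool_pos: [0.4226, 0.314, 0.2025]
tool_rot: [179.9, 0.1, 116.4]
force: [0.5, 0.1, -0.1]
grip_width: 0.0286
grasp_force: 0.0
```

```bash
python3 - <<'E'
from h import *
rows((.4862,.222,.2,100),(.4862,.222,.13,100))
E
```

```text
at [0.4226 0.314  0.2025] [1.7992e+02 1.1000e-01 1.1637e+02] w 0.0286 F [ 0.5  0.1 -0.1] t 1.2
(0.4862, 0.222, 0.2, 100) [-0.3688, 0.0537, 0.0092, 0.0005, 0.0006, 0.091]
(0.4862, 0.222, 0.13, 100) [-0.3683, 0.0534, 0.2425, 0.0005, 0.0006, 0.091]
```

Call:
{"api": "servo_tool", "payload": {"series": [[[-0.369,0.054,0.009,0,0,0.091,0],[-0.369,0.054,0.009,0,0,0.091,0],[-0.369,0.054,0.009,0,0,0.091,0],[-0.369,0.054,0.009,0,0,0.091,0],[-0.369,0.054,0.009,0,0,0.091,0],[-0.369,0.054,0.009,0,0,0.091,0],[-0.369,0.054,0.009,0,0,0.091,0]]]}}

```text
time_s: 1.77
tool_pos: [0.4821, 0.2305, 0.1992]
tool_rot: [-180.0, -0.0, 100.8]
force: [-0.9, 0.2, 0.2]
grip_width: 0.0007
grasp_force: 0.0
```

```bash
python3 - <<'E'
from h import *
c=cam('wrist');save(c,'w1');print(c['origin'],c['rotation'].round(2).tolist(),c['fx'])
P=cloud(c)
H=hsv(c);h,s,v=[H[...,i].astype(int) for i in range(3)]
for b,cen,a in blobs(((h<8)|(h>172))&(s>150)&(v>70),20):
    X=P[b];print(cen,a,np.nanmedian(X,0),plane(c,[cen],.121))
rows((.4862,.222,.2,100),(.4862,.222,.113,100))
E
```

```text
[0.46792319 0.31257522 0.38115696] [[0.98, 0.18, 0.05], [0.19, -0.94, -0.29], [-0.0, 0.3, -0.95]] 272.4137199443679
[259.22222222 200.83333333] 252 [0.48726144 0.22471956 0.12012387] [[0.48712421 0.22503002 0.121     ]]
at [0.4822 0.2304 0.1992] [-1.7998e+02 -3.0000e-02  1.0076e+02] w 0.0008 F [0.3 0.1 0.4] t 1.8
(0.4862, 0.222, 0.2, 100) [-0.0301, 0.008, -0.0027, -0.0001, -0.0002, 0.0042]
(0.4862, 0.222, 0.113, 100) [-0.0303, 0.0081, 0.2873, -0.0001, -0.0002, 0.0042]
```

View pics/w1.png

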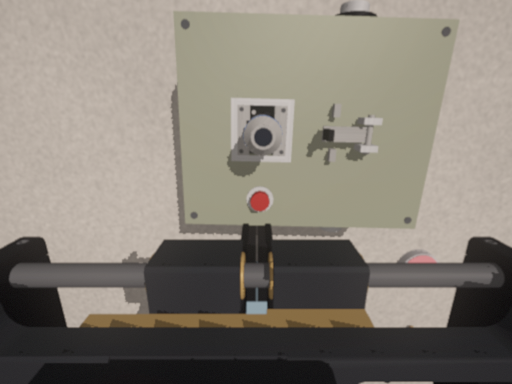

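Call:
{"api": "servo_tool", "payload": {"series": [[[-0.027,0.006,0,0,0,0.004,0],[-0.027,0.006,0.1,0,0,0.004,0],[-0.027,0.006,0.2,0,0,0.004,0],[-0.027,0.006,0.2,0,0,0.004,0],[-0.027,0.006,0.2,0,0,0.004,0],[-0.027,0.006,0.2,0,0,0.004,0]]]}}

```text
time_s: 2.32
tool_pos: [0.4872, 0.2213, 0.1407]
tool_rot: [179.9, -0.0, 99.8]
force: [0.1, 0.1, -0.0]
grip_width: 0.0002
grasp_force: 0.0
```

```bash
python3 - <<'E'
from h import *
rows((.4866,.223,.113,100))
c=cam('wrist');P=cloud(c);H=hsv(c);h,s,v=[H[...,i].astype(int) for i in range(3)]
dk=abs(P[...,2]-.11)<.005
print(rect(P[dk]))
for b,cen,a in blobs(((h<8)|(h>172))&(s>150)&(v>70),20):
    X=P[b];print(cen,a,np.nanmedian(X,0))
m=(P[...,2]>.15)&(P[...,2]<.175)&(P[...,1]>.26)
for b,cen,a in blobs(m,40): print(cen,a,rect(P[b]),np.percentile(P[b][:,2],98))
E
```

```text
at [0.4872 0.2213 0.1407] [ 1.7991e+02 -3.0000e-02  9.9850e+01] w 0.0002 F [ 0.1  0.1 -0. ] t 2.3
(0.4866, 0.223, 0.113, 100) [0.006, -0.001, 0.0922, 0.0005, -0.0001, -0.0008]
(array([523. , 290.7]), array([252.4, 182.4]), 9.73)
[256.05733945 212.70642202] 436 [0.48736076 0.22510447 0.12010914]
[257.53031597 126.68018787] 2342 (array([476.5, 293.1]), array([31.1, 31. ]), 68.03) 0.1703887455600608
```

Call:
{"api": "servo_tool", "payload": {"series": [[[0.006,-0.001,0.05,0,0,0,0],[0.006,-0.001,0.07,0,0,0,0],[0.006,-0.001,0.08,0,0,0,0],[0.006,-0.001,0.09,0,0,0,0],[0.006,-0.001,0.097,0,0,0,0],[0.006,-0.001,0.097,0,0,0,0],[0.006,-0.001,0.097,0,0,0,0],[0.006,-0.001,0.097,0,0,0,0]]]}}

```text
time_s: 3.03
tool_pos: [0.4861, 0.2226, 0.1106]
tool_rot: [180.0, -0.0, 99.8]
force: [-0.1, -0.3, 0.8]
grip_width: 0.0004
grasp_force: 0.0
```

Call:
{"api": "servo_tool", "payload": {"series": [[[0,0,0.005,0,0,0,0],[0,0,0.01,0,0,0,0],[0,0,0.013,0,0,0,0],[0,0,0.013,0,0,0,0],[0,0,0.013,0,0,0,0]]]}}

```text
time_s: 3.45
tool_pos: [0.4858, 0.2225, 0.1062]
tool_rot: [-180.0, 0.0, 99.8]
force: [-0.4, 0.4, 0.0]
grip_width: 0.0003
grasp_force: 0.0
```

```bash
python3 - <<'E'
from h import *
rows((.4866,.223,.17,100))
c=cam('wrist');P=cloud(c);H=hsv(c);h,s,v=[H[...,i].astype(int) for i in range(3)]
for b,cen,a in blobs(((h<8)|(h>172))&(s>150)&(v>70),5):
    X=P[b];print(cen,a,np.nanmedian(X,0))
print(get_obs()['wrist_torque'],get_obs()['effort'])
E
```

```text
at [0.4858 0.2225 0.1062] [-179.99    0.     99.83] w 0.0003 F [-0.4  0.4  0. ] t 3.5
(0.4866, 0.223, 0.17, 100) [0.0013, 0.0029, -0.2128, -0.0, 0.0, -0.0009]
[257.60185185 222.12962963] 108 [0.48609341 0.23287404 0.11928266]
[-0.0745686   0.07219186 -0.00174478] [-1.00540754e-03 -3.50596261e+01  1.56655747e+00 -2.88346732e+01
 -6.40042056e-02  2.00134004e-02  2.83755498e-04]
```

```bash
python3 - <<'E'
from h import *
c=cam('wrist');f=c['frame'][100:340,130:390];cv2.imwrite('pics/w2.png',cv2.resize(f,None,fx=2.4,fy=2.4)[:,:,::-1])
s=cam('scene');f=s['frame'][70:220,230:420];cv2.imwrite('pics/s2.png',cv2.resize(f,None,fx=3.5,fy=3.5,interpolation=cv2.INTER_CUBIC)[:,:,::-1])
E
```

```text
(no output)
```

View pics/w2.png

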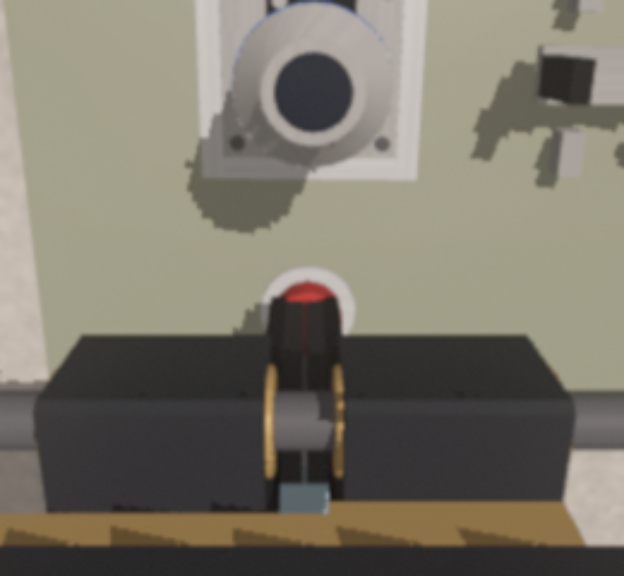

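View pics/s2.png

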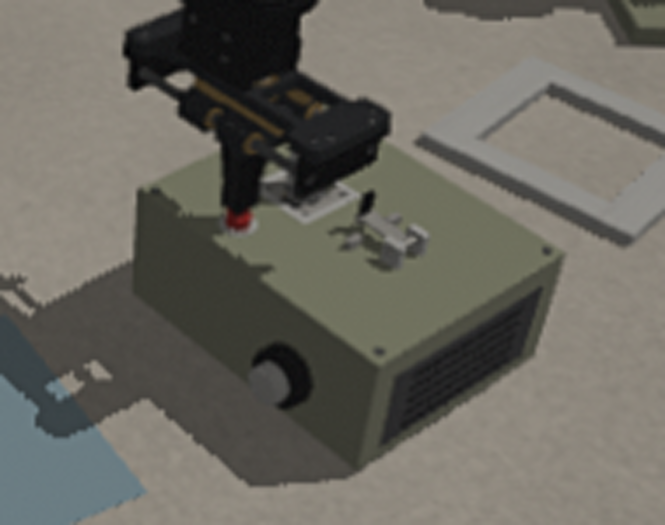

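```bash
python3 - <<'E'
from h import *
c=cam('wrist');P=cloud(c);print(c['mount'])
for r in range(212,236,2): print(r,P[r,257].round(4),P[r,250].round(4),P[r,266].round(4))
s=cam('scene');Ps=cloud(s)
# scene crop tip (238,215)/3.5+(230,70)
for r in range(118,140,2): print(r,[Ps[r,x].round(3).tolist() for x in (296,299)], s['frame'][r,298])
E
```

```text
[[-7.83128139e-04 -9.54495286e-01 -2.98224976e-01  8.34245378e-02]
 [ 9.99999389e-01 -5.14748013e-04 -9.78466366e-04  1.28484488e-03]
 [ 7.80430819e-04 -2.98225560e-01  9.54495105e-01 -1.81904692e-01]
 [ 0.00000000e+00  0.00000000e+00  0.00000000e+00  1.00000000e+00]]
212 [0.485  0.2367 0.1112] [0.4803 0.2351 0.1092] [0.4913 0.2375 0.1105]
214 [0.4853 0.2352 0.111 ] [0.4805 0.2344 0.1112] [0.4915 0.2364 0.1115]
216 [0.4856 0.2337 0.111 ] [0.4807 0.2328 0.1109] [0.4919 0.2341 0.1095]
218 [0.4856 0.2334 0.114 ] [0.481  0.2313 0.111 ] [0.492  0.2334 0.1114]
220 [0.4856 0.2332 0.1171] [0.4811 0.2306 0.1129] [0.4922 0.2324 0.1125]
222 [0.4858 0.2323 0.1184] [0.4812 0.2311 0.1175] [0.492  0.2326 0.1167]
224 [0.4858 0.2321 0.1213] [0.4813 0.2307 0.1198] [0.491  0.236  0.1279]
226 [0.4856 0.2333 0.127 ] [0.4812 0.2325 0.1271] [0.4907 0.2366 0.1324]
228 [0.4855 0.2337 0.131 ] [0.4812 0.2329 0.1309] [0.4907 0.2364 0.135 ]
230 [0.4856 0.2334 0.1333] [0.4813 0.2328 0.1337] [0.4906 0.2362 0.1375]
232 [0.4855 0.2337 0.1368] [0.4812 0.2339 0.1388] [0.4906 0.236  0.1398]
234 [0.4855 0.2336 0.1393] [0.4814 0.2323 0.1382] [0.4904 0.2362 0.1429]
118 [[0.488, 0.214, 0.161], [0.499, 0.215, 0.168]] [15 16 15]
120 [[0.488, 0.215, 0.155], [0.498, 0.216, 0.161]] [18 18 17]
122 [[0.488, 0.215, 0.149], [0.5, 0.216, 0.156]] [16 17 15]
124 [[0.49, 0.215, 0.144], [0.501, 0.216, 0.15]] [13 14 14]
126 [[0.492, 0.214, 0.139], [0.499, 0.218, 0.142]] [17 17 16]
128 [[0.493, 0.214, 0.134], [0.498, 0.219, 0.135]] [14 15 16]
130 [[0.492, 0.215, 0.127], [0.498, 0.219, 0.129]] [21 16 16]
132 [[0.493, 0.215, 0.121], [0.495, 0.223, 0.119]] [101  29  26]
134 [[0.492, 0.216, 0.114], [0.502, 0.218, 0.119]] [72 21 21]
136 [[0.495, 0.214, 0.11], [0.499, 0.221, 0.11]] [111 100  96]
138 [[0.497, 0.214, 0.105], [0.505, 0.217, 0.109]] [110 111  94]
```

Call:
{"api": "servo_tool", "payload": {"series": [[[0,0,0.005,0,0,0,0],[0,0,0.01,0,0,0,0],[0,0,0.015,0,0,0,0],[0,0,0.02,0,0,0,0],[0,0,0.02,0,0,0,0]]]}}

```text
time_s: 4.12
tool_pos: [0.4858, 0.2225, 0.1001]
tool_rot: [-180.0, 0.0, 99.8]
force: [-0.0, 0.6, 0.4]
grip_width: 0.0006
grasp_force: 0.0
```

```bash
python3 - <<'E'
from h import *
c=cam('wrist');P=cloud(c);print(get_obs()['force'],get_obs()['effort'][:4])
for r in range(214,240,2): print(r,P[r,257].round(4),c['frame'][r,257])
E
```

```text
[ 0.1637327  -0.35577578 -0.41023858] [-6.34826506e-05 -3.52943695e+01  1.63307257e+00 -2.87291837e+01]
214 [0.4848 0.2377 0.1115] [174 169 162]
216 [0.4851 0.2357 0.1101] [198 192 188]
218 [0.4853 0.2345 0.1106] [201 196 191]
220 [0.4855 0.2332 0.111 ] [171 144 140]
222 [0.4855 0.2332 0.1143] [147  54  48]
224 [0.4855 0.2332 0.1176] [141  52  47]
226 [0.4855 0.2336 0.1217] [91 50 47]
228 [0.4854 0.234  0.1255] [65 46 43]
230 [0.4854 0.2338 0.128 ] [60 45 42]
232 [0.4854 0.2339 0.1311] [60 45 41]
234 [0.4854 0.2336 0.1332] [58 44 40]
236 [0.4853 0.2342 0.1372] [58 44 41]
238 [0.4854 0.2336 0.1385] [57 43 40]
```

Call:
{"api": "servo_tool", "payload": {"series": [[[0,0,0.007,0,0,0,0],[0,0,0.014,0,0,0,0],[0,0,0.02,0,0,0,0],[0,0,0.02,0,0,0,0]]]}}

```text
time_s: 4.5
tool_pos: [0.4859, 0.2225, 0.094]
tool_rot: [180.0, -0.0, 99.8]
force: [0.9, -0.0, 1.3]
grip_width: 0.0006
grasp_force: 0.4
```

```bash
python3 - <<'E'
from h import *
c=cam('wrist');P=cloud(c);o=get_obs();print(o['force'],o['tool_pos'],o['effort'][:4])
for r in range(214,240,2): print(r,P[r,257].round(4),c['frame'][r,257])
E
```

```text
[ 0.58187445 -0.07584166  1.15512261] [0.48589606 0.22250479 0.09401719] [ 7.74085784e-03 -3.51442659e+01  1.68558072e+00 -2.82487732e+01]
214 [0.4846 0.2392 0.109 ] [163 160 138]
216 [0.4848 0.2376 0.1087] [161 159 139]
218 [0.485  0.237  0.1105] [185 180 175]
220 [0.4852 0.2356 0.1106] [200 194 190]
222 [0.4854 0.2343 0.1108] [199 192 187]
224 [0.4855 0.2337 0.1126] [164 121 117]
226 [0.4855 0.2336 0.1154] [92 48 44]
228 [0.4856 0.2334 0.1181] [75 49 45]
230 [0.4855 0.2337 0.1218] [62 46 43]
232 [0.4856 0.2332 0.1235] [60 46 42]
234 [0.4855 0.2334 0.1268] [59 44 42]
236 [0.4855 0.2335 0.1297] [58 43 40]
238 [0.4855 0.2336 0.1324] [57 42 39]
```

Call:
{"api": "servo_tool", "payload": {"series": [[[0,0,0.007,0,0,0,0],[0,0,0.014,0,0,0,0],[0,0,0.02,0,0,0,0],[0,0,0.02,0,0,0,0],[0,0,0.02,0,0,0,0]]]}}

```text
time_s: 4.97
tool_pos: [0.4861, 0.2226, 0.0925]
tool_rot: [180.0, -0.1, 99.8]
force: [-10.5, -4.3, 28.3]
grip_width: 0.001
grasp_force: 14.0
```

```bash
python3 - <<'E'
from h import *
c=cam('wrist');P=cloud(c);o=get_obs();print(o['force'],o['tool_pos'],o['effort'][:4])
for r in range(214,240,2): print(r,P[r,257].round(4),c['frame'][r,257])
E
```

```text
[-10.90638465  -5.00009626  28.13013561] [0.48604713 0.22264431 0.09253777] [ -0.16679897 -22.9241395    1.04099527 -22.53417134]
214 [0.4847 0.2398 0.1088] [163 160 139]
216 [0.4849 0.2383 0.1087] [163 161 139]
218 [0.4851 0.2373 0.1095] [166 162 152]
220 [0.4852 0.2365 0.1111] [197 191 187]
222 [0.4856 0.2346 0.1098] [201 195 191]
224 [0.4857 0.2337 0.1109] [186 168 163]
226 [0.4857 0.2337 0.1141] [96 61 58]
228 [0.4857 0.2338 0.1174] [70 48 44]
230 [0.4857 0.2337 0.1201] [61 47 43]
232 [0.4856 0.2342 0.124 ] [61 46 43]
234 [0.4857 0.2336 0.1255] [59 45 41]
236 [0.4858 0.2332 0.1274] [57 43 40]
238 [0.4857 0.2334 0.1304] [57 44 39]
```

Call:
{"api": "servo_tool", "payload": {"series": [[[0,0,-0.1,0,0,0,0],[0,0,-0.38,0,0,0,0],[0,0,-0.38,0,0,0,0.65],[0,0,-0.38,0,0,0.1,0.65],[0,0,-0.38,0,0,0.25,0.65],[0,0,-0.38,0,0,0.25,0.65],[0,0,-0.38,0,0,0.25,0.65],[0,0,-0.38,0,0,0.25,0.65],[0,0,-0.38,0,0,0.25,0.65],[0,0,-0.38,0,0,0.25,0.65]]]}}

```text
time_s: 5.85
tool_pos: [0.4858, 0.2225, 0.2018]
tool_rot: [180.0, 0.0, 54.5]
force: [-0.7, 0.0, 0.7]
grip_width: 0.0459
grasp_force: 0.0
```

```bash
python3 - <<'E'
from h import *
rows((.4755,.2920,.21,54),(.4755,.2920,.13,54))
c=cam('wrist');P=cloud(c);save(c,'w3')
H=hsv(c);h,s,v=[H[...,i].astype(int) for i in range(3)]
for b,cen,a in blobs(((h<8)|(h>172))&(s>150)&(v>70),5): print(cen,a,np.nanmedian(P[b],0))
m=(P[...,2]>.15)&(P[...,2]<.175)
for b,cen,a in blobs(m,40): print(cen,a,rect(P[b]),np.percentile(P[b][:,2],98))
E
```

```text
at [0.4858 0.2225 0.2018] [1.800e+02 1.000e-02 5.451e+01] w 0.0459 F [-0.7  0.   0.7] t 5.8
(0.4755, 0.292, 0.21, 54) [0.1687, -0.1626, -0.0275, 0.0, 0.0001, 0.0028]
(0.4755, 0.292, 0.13, 54) [0.1688, -0.1626, 0.2392, 0.0, 0.0001, 0.0028]
[257.32989691 189.76804124] 194 [0.48796018 0.2236417  0.11223649]
[198.11996713 147.69350863] 1217 (array([477.2, 292.6]), array([30.8, 30.9]), 53.8) 0.17034641957200813
```

View pics/w3.png

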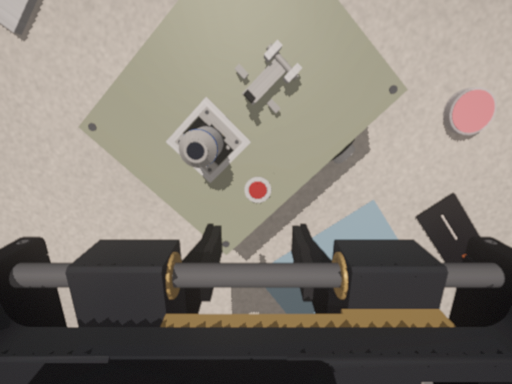

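```bash
python3 - <<'E'
from h import *
c=cam('wrist');o=get_obs();print(c['cx'],c['cy'],c['distortion'])
M=np.array(c['mount'])
for r in range(222,262,4):
    out=[]
    for col in (207,212,217,297,301,306):
        u=np.array([[col,r]],float);p=cv2.undistortPoints(u.reshape(-1,1,2),c['K'],c['D'])[0,0]
        q=M[:3,:3]@(np.r_[p,1]*c['depth'][r,col])+M[:3,3]; out.append((q*1000).round().astype(int).tolist())
    print(r,out)
E
```

```text
256.34620982505464 192.76585492229464 [-0.00157917  0.          0.          0.          0.        ]
222 [[-36, -54, 93], [-35, -49, 92], [-35, -43, 92], [-83, 62, 201], [-83, 68, 202], [-83, 76, 202]]
226 [[13, -31, -25], [11, -29, -21], [11, -25, -21], [11, 26, -22], [11, 28, -22], [13, 31, -26]]
230 [[13, -30, -31], [11, -28, -27], [11, -25, -26], [11, 25, -27], [11, 28, -28], [13, 30, -30]]
234 [[11, -30, -33], [12, -27, -34], [8, -25, -26], [10, 25, -30], [11, 27, -33], [11, 30, -33]]
238 [[12, -29, -39], [12, -26, -39], [5, -25, -26], [8, 25, -32], [11, 26, -38], [11, 29, -38]]
242 [[12, -28, -44], [11, -25, -43], [4, -25, -28], [5, 25, -32], [12, 25, -44], [12, 28, -44]]
246 [[11, -27, -48], [10, -25, -45], [1, -25, -29], [3, 25, -32], [9, 25, -44], [11, 27, -48]]
250 [[12, -26, -53], [7, -25, -45], [-2, -25, -28], [1, 25, -33], [7, 25, -44], [11, 26, -53]]
254 [[11, -26, -57], [5, -25, -45], [-3, -25, -32], [-2, 25, -33], [5, 25, -46], [12, 25, -57]]
258 [[11, -25, -60], [2, -25, -45], [-6, -25, -31], [-4, 25, -34], [2, 25, -46], [12, 25, -61]]
```

```bash
cat >> h.py <<'E'
OFF=.0205
def tip(*ts): rows(*[(t[0],t[1],round(t[2]-OFF,4),t[3]) for t in ts])
E
python3 - <<'E'
from h import *
tip((.4765,.2925,.21,54),(.4765,.2925,.128,54))
E
```

```text
at [0.4858 0.2225 0.2018] [-1.800e+02  2.000e-02  5.484e+01] w 0.0524 F [-0.2  0.2 -0.2] t 6.0
(0.4765, 0.2925, 0.1895, 54) [0.173, -0.1598, 0.0409, -0.0, 0.0001, 0.0047]
(0.4765, 0.2925, 0.1075, 54) [0.1731, -0.1597, 0.3143, -0.0, 0.0001, 0.0047]
```

Call:
{"api": "servo_tool", "payload": {"series": [[[0.173,-0.16,0.02,0,0,0.005,0.65],[0.173,-0.16,0.02,0,0,0.005,0.65],[0.173,-0.16,0.02,0,0,0.005,0.65],[0.173,-0.16,0.1,0,0,0.005,0.65],[0.173,-0.16,0.2,0,0,0.005,0.65],[0.173,-0.16,0.314,0,0,0.005,0.65],[0.173,-0.16,0.314,0,0,0.005,0.65],[0.173,-0.16,0.314,0,0,0.005,0],[0.173,-0.16,0.314,0,0,0.005,0],[0.173,-0.16,0.314,0,0,0.005,0],[0.173,-0.16,0.314,0,0,0.005,0],[0.173,-0.16,0.314,0,0,0.005,0]]], "grip_force": 35}}

```text
time_s: 6.95
tool_pos: [0.4775, 0.2932, 0.1098]
tool_rot: [180.0, -0.2, 53.9]
force: [-2.5, 1.3, 1.3]
grip_width: 0.0312
grasp_force: 0.9
```

Call:
{"api": "servo_tool", "payload": {"series": [[[0,0,0,0,0,0,0],[0,0,0,0,0,0,0],[0,0,0,0,0,-0.035,0],[0,0,0,0,0,-0.07,0],[0,0,0,0,0,-0.105,0],[0,0,0,0,0,-0.14,0],[0,0,0,0,0,-0.175,0],[0,0,0,0,0,-0.21,0],[0,0,0,0,0,-0.245,0],[0,0,0,0,0,-0.28,0],[0,0,0,0,0,-0.315,0],[0,0,0,0,0,-0.35,0]]]}}

```text
time_s: 7.95
tool_pos: [0.4755, 0.2926, 0.109]
tool_rot: [-179.9, -0.0, 117.2]
force: [-4.6, -2.3, 7.7]
grip_width: 0.0304
grasp_force: 35.0
```

Call:
{"api": "servo_tool", "payload": {"series": [[[0,0,0,0,0,-0.035,0],[0,0,0,0,0,-0.07,0],[0,0,0,0,0,-0.105,0],[0,0,0,0,0,-0.14,0],[0,0,0,0,0,-0.15,0],[0,0,0,0,0,-0.15,0],[0,0,0,0,0,-0.15,0]]]}}

```text
time_s: 8.53
tool_pos: [0.4746, 0.2918, 0.109]
tool_rot: [-179.8, -0.1, 143.9]
force: [-6.5, -3.9, 8.9]
grip_width: 0.0302
grasp_force: 35.0
```

```bash
python3 - <<'E'
from h import *
o=get_obs();print(o['tool_pos'],o['tool_rot'],o['wrist_torque'],o['force'],o['qpos'])
c=cam('wrist');cv2.imwrite('pics/w4.png',cv2.resize(c['frame'][90:270,130:390],None,fx=2.4,fy=2.4)[:,:,::-1])
E
```

```text
[0.4746252  0.29180991 0.1090475 ] [-1.79803963e+02 -1.28270180e-01  1.43937874e+02] [-0.88973027  1.55495646 -0.01281754] [-6.45906421 -3.86798241  8.93802771] [-42.38456578  11.00123663   9.05744578 103.38804444  -1.94128349
  65.98544222  21.24447562]
```

View pics/w4.png

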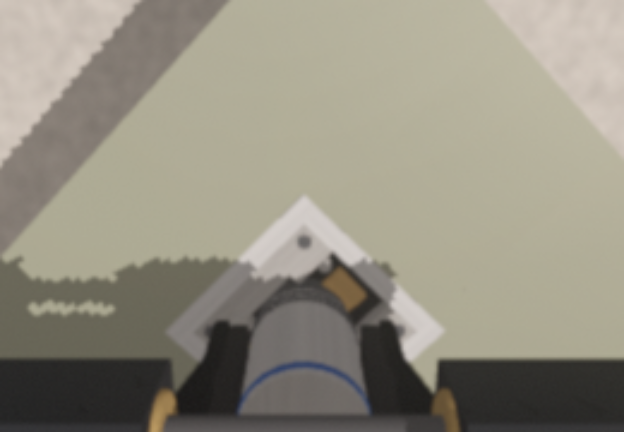

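Call:
{"api": "servo_tool", "payload": {"series": [[[0,0,-0.02,0,0,0,0],[0,0,-0.05,0,0,0,0],[0,0,-0.08,0,0,0,0],[0,0,-0.12,0,0,0,0],[0,0,-0.2,0,0,0,0],[0,0,-0.25,0,0,0,0],[0,0,-0.25,0,0,0,0],[0,0,-0.25,0,0,0,0]]]}}

```text
time_s: 9.25
tool_pos: [0.4776, 0.293, 0.1846]
tool_rot: [179.8, 0.1, 143.9]
force: [-0.1, -0.0, -1.9]
grip_width: 0.0305
grasp_force: 35.0
```

```bash
python3 - <<'E'
from h import *
tip((.5615,-.257,.16,94.6),(.52,.02,.2,94.6))
c=cam('top');P=cloud(c);save(c,'t1')
# rack from top: blue & white rows
H=hsv(c);h,s,v=[H[...,i].astype(int) for i in range(3)]
m=(P[...,2]>.026)&(P[...,2]<.037)&(P[...,1]<-.2)&(P[...,0]<.65)
for b,cen,a in blobs(m,100): print(cen,a,rect(P[b]))
m=(h>105)&(h<125)&(s>170)&(P[...,2]>.026)
for b,cen,a in blobs(m,100): print('blue',cen,a,rect(P[b]))
E
```

```text
at [0.4776 0.293  0.1846] [1.7982e+02 7.0000e-02 1.4392e+02] w 0.0305 F [-0.1 -0.  -1.9] t 9.2
(0.5615, -0.257, 0.1395, 94.6) [-1.3055, -1.3175, 0.1476, 0.0011, -0.0001, 0.274]
(0.52, 0.02, 0.1795, 94.6) [-0.6501, -0.6523, 0.0156, 0.0011, -0.0001, 0.274]
[389.9304175  204.86481113] 503 (array([ 566.7, -312.9]), array([ 60.4, 172.3]), 4.62)
[394.80834915 245.00948767] 527 (array([ 476.5, -320.4]), array([ 60.3, 172.2]), 4.52)
blue [389.9060241  206.62891566] 415 (array([ 565.6, -312.8]), array([ 58.2, 171.8]), 4.58)
```

Call:
{"api": "servo_tool", "payload": {"series": [[[-0.65,-0.652,0,0,0,0.274,0],[-0.65,-0.652,0,0,0,0.274,0],[-0.65,-0.652,0,0,0,0.274,0],[-0.65,-0.652,0,0,0,0.274,0],[-0.65,-0.652,0,0,0,0.274,0],[-0.65,-0.652,0,0,0,0.274,0],[-0.65,-0.652,0,0,0,0.274,0],[-0.65,-0.652,0,0,0,0.274,0],[-0.65,-0.652,0,0,0,0.274,0],[-0.65,-0.652,0,0,0,0.274,0]]]}}

```text
time_s: 10.13
tool_pos: [0.5183, 0.0205, 0.182]
tool_rot: [-179.9, -0.0, 94.7]
force: [-0.4, 0.2, -1.8]
grip_width: 0.0305
grasp_force: 35.0
```

```bash
python3 - <<'E'
from h import *
tip((.563,-.256,.17,94.6))
E
```

```text
at [0.5183 0.0205 0.182 ] [-1.799e+02 -3.000e-02  9.469e+01] w 0.0305 F [-0.4  0.2 -1.8] t 10.1
(0.563, -0.256, 0.1495, 94.6) [-0.9308, 0.0734, 0.1078, -0.0006, -0.0002, 0.0005]
```

Call:
{"api": "servo_tool", "payload": {"series": [[[-0.931,0.073,0.03,0,0,0,0],[-0.931,0.073,0.03,0,0,0,0],[-0.931,0.073,0.03,0,0,0,0],[-0.931,0.073,0.05,0,0,0,0],[-0.931,0.073,0.1,0,0,0,0],[-0.931,0.073,0.1,0,0,0,0],[-0.931,0.073,0.1,0,0,0,0],[-0.931,0.073,0.1,0,0,0,0],[-0.931,0.073,0.1,0,0,0,0],[-0.931,0.073,0.1,0,0,0,0]]]}}

```text
time_s: 10.97
tool_pos: [0.5639, -0.2543, 0.1521]
tool_rot: [-179.9, -0.1, 94.8]
force: [1.1, 0.3, -1.0]
grip_width: 0.0303
grasp_force: 35.0
```

```bash
python3 - <<'E'
from h import *
tip((.563,-.256,.09,94.6),(.563,-.256,.04,94.6))
c=cam('wrist');P=cloud(c);save(c,'w5')
T=cam('top');PT=cloud(T)
m=(PT[...,2]>.026)&(PT[...,2]<.037)&(PT[...,1]<-.2)&(PT[...,0]<.65)
H=hsv(T);print('grip',[cen for b,cen,a in blobs((H[...,0]>5)&(H[...,0]<16)&(H[...,1]>200)&(H[...,2]>120),10)])
E
```

```text
at [ 0.5639 -0.2543  0.1521] [-1.7994e+02 -1.1000e-01  9.4790e+01] w 0.0303 F [ 1.1  0.3 -1. ] t 11.0
(0.563, -0.256, 0.0695, 94.6) [-0.0059, -0.003, 0.2753, -0.0003, -0.0006, 0.0011]
(0.563, -0.256, 0.0195, 94.6) [-0.0062, -0.0029, 0.442, -0.0003, -0.0006, 0.0011]
grip [array([292., 157.])]
```

View pics/w5.png

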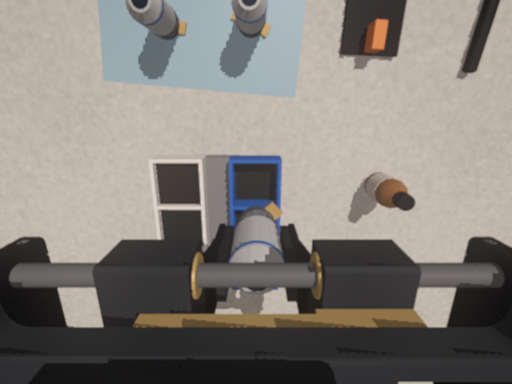

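```bash
python3 - <<'E'
from h import *
c=cam('wrist')
# outer rim corners of first blue pocket, rim z .032 ; divider line
print(plane(c,[[230,157],[281,157],[230,206],[281,206],[255,182]],.032).round(4))
P=cloud(c);m=(abs(P[...,2]-.032)<.005)&(P[...,0]>.5)&(P[...,1]>-.27)
for b,cen,a in blobs(m,100): print(cen,a,rect(P[b]),np.median(P[b][:,2]))
# lug height of held objective: brass
H=hsv(c);m=(H[...,0]>12)&(H[...,0]<25)&(H[...,1]>110)&(H[...,2]>100);m[:195]=0;m[240:]=0
for b,cen,a in blobs(m,10): print('lug',cen,a,np.nanmedian(P[b],0).round(4))
E
```

```text
[[ 0.5332 -0.2253  0.032 ]
 [ 0.59   -0.2205  0.032 ]
 [ 0.5364 -0.2835  0.032 ]
 [ 0.5965 -0.2784  0.032 ]
 [ 0.5634 -0.2518  0.032 ]]
[255.13559322 171.17161017] 472 (array([ 562.6, -248.5]), array([60. , 46.3]), 4.68) 0.030985170539280515
[378.5170068  185.53741497] 147 (array([ 708.6, -245.9]), array([34.3, 18. ]), 66.01) 0.03339984206273766
lug [272.89430894 209.97560976] 123 [ 0.5767 -0.2419  0.1449]
```

Call:
{"api": "servo_tool", "payload": {"series": [[[-0.002,-0.002,0.1,0,0,0,0],[-0.002,-0.002,0.2,0,0,0,0],[-0.002,-0.002,0.3,0,0,0,0],[-0.002,-0.002,0.38,0,0,0,0],[-0.002,-0.002,0.42,0,0,0,0],[-0.002,-0.002,0.445,0,0,0,0],[-0.002,-0.002,0.445,0,0,0,0],[-0.002,-0.002,0.445,0,0,0,0],[-0.002,-0.002,0.445,0,0,0,0]]]}}

```text
time_s: 11.87
tool_pos: [0.5642, -0.2581, 0.0214]
tool_rot: [179.8, 0.1, 94.6]
force: [0.3, -0.5, -1.9]
grip_width: 0.0303
grasp_force: 35.0
```

Call:
{"api": "servo_tool", "payload": {"series": [[[0,0.003,0.011,0,0,0,0],[0,0.003,0.011,0,0,0,0],[0,0.003,0.011,0,0,0,0],[0,0.003,0.011,0,0,0,0.65],[0,0.003,0.011,0,0,0,0.65],[0,0.003,0.011,0,0,0,0.65],[0,0.003,0.011,0,0,0,0.65],[0,0.003,-0.2,0,0,0,0.65],[0,0.003,-0.4,0,0,0,0.65],[0,0.003,-0.4,0,0,0,0.65],[0,0.003,-0.4,0,0,0,0.65],[0,0.003,-0.4,0,0,0,0.65]]]}}

```text
time_s: 12.87
tool_pos: [0.5654, -0.2586, 0.1428]
tool_rot: [179.7, 0.1, 94.6]
force: [0.5, 0.3, -0.7]
grip_width: 0.0564
grasp_force: 0.0
```

```bash
python3 - <<'E'
from h import *
T=cam('top');P=cloud(T)
m=(P[...,2]>.05)&(P[...,2]<.1)&(P[...,0]>.4)&(P[...,1]<.1)
for b,cen,a in blobs(m,20): print(cen,a,rect(P[b]),np.percentile(P[b][:,2],98))
c=cam('wrist');P=cloud(c)
m=(P[...,2]>.045)&(P[...,2]<.09)&(P[...,1]<.05)
for b,cen,a in blobs(m,100): print('w',cen,a,rect(P[b]),np.percentile(P[b][:,2],98))
tip((.5445,-.0835,.13,94.6))
E
```

```text
[364.75247525 137.17821782] 101 (array([ 716., -250.]), array([24.5, 21. ]), 24.85) 0.07620254373870516
[370.18435754 204.40223464] 179 (array([ 564.7, -259.2]), array([30.4, 27.9]), 2.56) 0.0797999804875399
[290.15060241 212.6626506 ] 166 (array([543.5, -84.6]), array([28.7, 30.6]), 1.85) 0.07291832265792647
[294.10650888 254.5739645 ] 169 (array([452.7, -94.3]), array([28. , 30.5]), 0.89) 0.07377945679910729
w [143.00156006   7.90327613] 641 (array([ 456.3, -102. ]), array([30. , 12.5]), 14.56) 0.07082014013990981
w [248.56935818   7.08074534] 483 (array([546.2, -93.1]), array([29.8, 12. ]), 11.35) 0.06874235198980068
w [256.68969298 195.5252193 ] 912 (array([ 565.4, -258.7]), array([31. , 30.6]), 64.06) 0.07835351552810647
w [402.38498212 195.73778308] 839 (array([ 714. , -248.7]), array([31.2, 26. ]), 70.66) 0.0748600713649913
at [ 0.5631 -0.2572  0.1389] [-1.7996e+02 -5.0000e-02  9.4610e+01] w 0.0569 F [-0.5  0.1 -0.2] t 13.0
(0.5445, -0.0835, 0.1095, 94.6) [0.5819, -0.0152, 0.0983, -0.0002, -0.0003, 0.0001]
```

Call:
{"api": "servo_tool", "payload": {"series": [[[0.58,-0.015,0,0,0,0,0.65],[0.58,-0.015,0,0,0,0,0.65],[0.58,-0.015,0,0,0,0,0.65],[0.58,-0.015,0,0,0,0,0.65],[0.58,-0.015,0.05,0,0,0,0.65],[0.58,-0.015,0.1,0,0,0,0.65],[0.58,-0.015,0.2,0,0,0,0.65],[0.58,-0.015,0.3,0,0,0,0.65],[0.58,-0.015,0.42,0,0,0,0.65],[0.58,-0.015,0.42,0,0,0,0.65],[0.58,-0.015,0.42,0,0,0,0.65]]]}}

```text
time_s: 13.88
tool_pos: [0.5419, -0.0844, 0.0108]
tool_rot: [-179.6, -0.0, 94.6]
force: [-0.1, -0.1, 0.6]
grip_width: 0.0569
grasp_force: 0.0
```

Call:
{"api": "servo_tool", "payload": {"series": [[[0,0,0,0,0,0,0],[0,0,0,0,0,0,0],[0,0,0,0,0,0,0],[0,0,0,0,0,0,0],[0,0,0,0,0,0,0],[0,0,0,0,0,0,0],[0,0,-0.2,0,0,0,0],[0,0,-0.43,0,0,0,0],[0,0,-0.43,0,0,0,0],[0,0,-0.43,0,0,0,0],[0,0,-0.43,0,0,0,0]]]}}

```text
time_s: 14.8
tool_pos: [0.5476, -0.0847, 0.1459]
tool_rot: [179.6, -0.0, 94.6]
force: [-0.9, 0.5, -2.4]
grip_width: 0.0301
grasp_force: 35.0
```

```bash
python3 - <<'E'
from h import *
tip((.5677,-.314,.16,94.6))
E
```

```text
at [ 0.5476 -0.0847  0.1459] [ 1.796e+02 -1.000e-02  9.461e+01] w 0.0301 F [-0.9  0.5 -2.4] t 14.8
(0.5677, -0.314, 0.1395, 94.6) [-0.7674, 0.0053, 0.0212, 0.0022, -0.0001, 0.0001]
```

Call:
{"api": "servo_tool", "payload": {"series": [[[-0.769,0.014,0,0,0,0,0],[-0.769,0.014,0,0,0,0,0],[-0.769,0.014,0,0,0,0,0],[-0.769,0.014,0,0,0,0,0],[-0.769,0.014,0,0,0,0,0],[-0.769,0.014,0,0,0,0,0],[-0.769,0.014,0,0,0,0,0],[-0.769,0.014,0,0,0,0,0],[-0.769,0.014,0,0,0,0,0],[-0.769,0.014,0,0,0,0,0],[-0.769,0.014,0,0,0,0,0]]]}}

```text
time_s: 15.72
tool_pos: [0.5683, -0.3119, 0.1419]
tool_rot: [-180.0, -0.1, 94.8]
force: [0.2, -0.7, -1.9]
grip_width: 0.0301
grasp_force: 35.0
```

```bash
python3 - <<'E'
from h import *
tip((.5677,-.3135,.037,94.6))
c=cam('wrist');P=cloud(c);H=hsv(c)
m=(H[...,0]>12)&(H[...,0]<25)&(H[...,1]>110)&(H[...,2]>100);m[:180]=0;m[245:]=0
for b,cen,a in blobs(m,10): print('lug',cen,a,np.nanmedian(P[b],0).round(4))
E
```

```text
at [ 0.5683 -0.3119  0.1419] [-1.7998e+02 -9.0000e-02  9.4760e+01] w 0.0301 F [ 0.2 -0.7 -1.9] t 15.7
(0.5677, -0.3135, 0.0165, 94.6) [-0.0058, -0.0021, 0.418, -0.0001, -0.0005, 0.0009]
lug [235.67241379 210.14655172] 116 [ 0.5526 -0.3035  0.1304]
lug [279.95454545 224.77272727] 22 [ 0.587  -0.3113  0.1309]
```

Call:
{"api": "servo_tool", "payload": {"series": [[[-0.004,-0.002,0.1,0,0,0,0],[-0.004,-0.002,0.2,0,0,0,0],[-0.004,-0.002,0.3,0,0,0,0],[-0.004,-0.002,0.36,0,0,0,0],[-0.004,-0.002,0.39,0,0,0,0],[-0.004,-0.002,0.405,0,0,0,0],[-0.004,-0.002,0.41,0,0,0,0],[-0.004,-0.002,0.412,0,0,0,0],[-0.004,-0.002,0.412,0,0,0,0],[-0.004,-0.002,0.412,0,0,0,0]]]}}

```text
time_s: 16.6
tool_pos: [0.5683, -0.3155, 0.0207]
tool_rot: [179.9, 0.0, 94.6]
force: [-3.1, 2.1, 6.1]
grip_width: 0.0302
grasp_force: 35.0
```

Call:
{"api": "servo_tool", "payload": {"series": [[[0,0,0.003,0,0,0,0],[0,0,0.003,0,0,0,0.65],[0,0,0.003,0,0,0,0.65],[0,0,0.003,0,0,0,0.65],[0,0,0.003,0,0,0,0.65],[0,0,0.003,0,0,0,0.65],[0,0,-0.2,0,0,0,0.65],[0,0,-0.4,0,0,0,0.65],[0,0,-0.4,0,0,0,0.65],[0,0,-0.4,0,0,0,0.65],[0,0,-0.4,0,0,0,0.65],[0,0,-0.4,0,0,0,0.65]]]}}

```text
time_s: 17.6
tool_pos: [0.5673, -0.315, 0.1385]
tool_rot: [-180.0, -0.0, 94.6]
force: [0.0, 0.9, -0.7]
grip_width: 0.0566
grasp_force: 0.0
```

```bash
python3 - <<'E'
from h import *
T=cam('top');P=cloud(T)
m=(P[...,2]>.05)&(P[...,2]<.1)&(P[...,0]>.4)&(P[...,1]<.1)
for b,cen,a in blobs(m,20): print(cen,a,rect(P[b]),np.percentile(P[b][:,2],98))
c=cam('wrist');P=cloud(c)
m=(P[...,2]>.045)&(P[...,2]<.09)&(P[...,1]<.05)
for b,cen,a in blobs(m,100): print('w',cen,a,rect(P[b]),np.percentile(P[b][:,2],98))
tip((.454,-.0935,.15,94.6),(.51,-.19,.15,94.6))
E
```

```text
[364.85321101 137.57798165] 109 (array([ 712.5, -250.5]), array([26. , 22.3]), 54.35) 0.07649567595513962
[370.31382979 204.44680851] 188 (array([ 564.7, -260.8]), array([30.1, 31.4]), 43.28) 0.07915514168838847
[394.70967742 203.27419355] 186 (array([ 568.1, -313.9]), array([31.3, 29.6]), 6.74) 0.07913232900430948
[294.10650888 254.5739645 ] 169 (array([452.7, -94.2]), array([28. , 30.5]), 0.92) 0.07305085356519403
w [259.27672956 139.27568134] 954 (array([ 565.6, -258.8]), array([30.8, 30.7]), 62.89) 0.07834614407880318
w [415.564 140.891] 1000 (array([ 714.5, -249.5]), array([31.4, 27.8]), 85.58) 0.07487809785585336
w [257.83745963 194.60495156] 929 (array([ 569. , -313.4]), array([30.9, 30.8]), 27.98) 0.0783925019759069
at [ 0.5665 -0.3145  0.1371] [-1.7986e+02 -9.0000e-02  9.4620e+01] w 0.0565 F [-0.9 -0.  -0.1] t 17.7
(0.454, -0.0935, 0.1295, 94.6) [0.7646, -0.3143, 0.0272, -0.0008, -0.0005, 0.0001]
(0.51, -0.19, 0.1295, 94.6) [0.4289, -0.1542, 0.0263, -0.0008, -0.0005, 0.0001]
```

Call:
{"api": "servo_tool", "payload": {"series": [[[0.763,-0.313,0,0,0,0,0.65],[0.763,-0.313,0,0,0,0,0.65],[0.763,-0.313,0,0,0,0,0.65],[0.763,-0.313,0,0,0,0,0.65],[0.763,-0.313,0,0,0,0,0.65],[0.763,-0.313,0,0,0,0,0.65],[0.763,-0.313,0.05,0,0,0,0.65],[0.763,-0.313,0.17,0,0,0,0.65],[0.763,-0.313,0.3,0,0,0,0.65],[0.763,-0.313,0.416,0,0,0,0.65],[0.763,-0.313,0.416,0,0,0,0.65],[0.763,-0.313,0.416,0,0,0,0.65]]]}}

```text
time_s: 18.7
tool_pos: [0.4526, -0.0948, 0.0123]
tool_rot: [-179.6, 0.0, 94.6]
force: [0.4, -0.6, -0.2]
grip_width: 0.0568
grasp_force: 0.0
```

Call:
{"api": "servo_tool", "payload": {"series": [[[0,0,0,0,0,0,0],[0,0,0,0,0,0,0],[0,0,0,0,0,0,0],[0,0,0,0,0,0,0],[0,0,0,0,0,0,0],[0,0,0,0,0,0,0],[0,0,-0.2,0,0,0,0],[0,0,-0.42,0,0,0,0],[0,0,-0.42,0,0,0,0],[0,0,-0.42,0,0,0,0],[0,0,-0.42,0,0,0,0],[0,0,-0.42,0,0,0,0]]]}}

```text
time_s: 19.7
tool_pos: [0.4549, -0.0945, 0.1396]
tool_rot: [-180.0, -0.0, 94.6]
force: [-0.7, -0.9, -2.3]
grip_width: 0.0303
grasp_force: 35.0
```

```bash
python3 - <<'E'
from h import *
tip((.572,-.3695,.16,94.6),(.52,-.25,.16,94.6))
E
```

```text
at [ 0.4549 -0.0945  0.1396] [-1.7998e+02 -4.0000e-02  9.4620e+01] w 0.0303 F [-0.7 -0.9 -2.3] t 19.7
(0.572, -0.3695, 0.1395, 94.6) [-0.9452, 0.3152, -0.0004, -0.0001, -0.0002, 0.0001]
(0.52, -0.25, 0.1395, 94.6) [-0.5342, 0.1746, -0.0001, -0.0001, -0.0002, 0.0001]
```

Call:
{"api": "servo_tool", "payload": {"series": [[[-0.945,0.315,0,0,0,0,0],[-0.945,0.315,0,0,0,0,0],[-0.945,0.315,0,0,0,0,0],[-0.945,0.315,0,0,0,0,0],[-0.945,0.315,0,0,0,0,0],[-0.945,0.315,0,0,0,0,0],[-0.945,0.315,0,0,0,0,0],[-0.945,0.315,0,0,0,0,0],[-0.945,0.315,0,0,0,0,0],[-0.945,0.315,0,0,0,0,0],[-0.945,0.315,0,0,0,0,0],[-0.945,0.315,0,0,0,0,0]]]}}

```text
time_s: 20.7
tool_pos: [0.5724, -0.3674, 0.1397]
tool_rot: [-180.0, -0.1, 94.7]
force: [-0.1, 0.1, -1.3]
grip_width: 0.0304
grasp_force: 35.0
```

```bash
python3 - <<'E'
from h import *
tip((.572,-.3695,.037,94.6))
c=cam('wrist');P=cloud(c);H=hsv(c)
m=(H[...,0]>12)&(H[...,0]<25)&(H[...,1]>110)&(H[...,2]>100);m[:180]=0;m[245:]=0
for b,cen,a in blobs(m,10): print('lug',cen,a,np.nanmedian(P[b],0).round(4))
E
```

```text
at [ 0.5724 -0.3674  0.1397] [-1.7999e+02 -1.2000e-01  9.4730e+01] w 0.0304 F [-0.1  0.1 -1.3] t 20.7
(0.572, -0.3695, 0.0165, 94.6) [-0.0078, -0.002, 0.4105, -0.0, -0.0007, 0.0007]
lug [233.97777778 212.76666667] 90 [ 0.5556 -0.3615  0.1277]
lug [279.83333333 219.52380952] 42 [ 0.5912 -0.3636  0.1277]
```

Descend 0.404 (≈121 mm) as before.

Call:
{"api": "servo_tool", "payload": {"series": [[[-0.006,-0.002,0.1,0,0,0,0],[-0.006,-0.002,0.2,0,0,0,0],[-0.006,-0.002,0.3,0,0,0,0],[-0.006,-0.002,0.36,0,0,0,0],[-0.006,-0.002,0.385,0,0,0,0],[-0.006,-0.002,0.398,0,0,0,0],[-0.006,-0.002,0.404,0,0,0,0],[-0.006,-0.002,0.404,0,0,0,0],[-0.006,-0.002,0.404,0,0,0,0],[-0.006,-0.002,0.404,0,0,0,0]]]}}

```text
time_s: 21.58
tool_pos: [0.5729, -0.3712, 0.0211]
tool_rot: [179.9, 0.0, 94.7]
force: [-1.3, 1.9, 6.4]
grip_width: 0.0299
grasp_force: 35.0
```

Call:
{"api": "servo_tool", "payload": {"series": [[[0,0,0.003,0,0,0,0],[0,0,0.003,0,0,0,0.65],[0,0,0.003,0,0,0,0.65],[0,0,0.003,0,0,0,0.65],[0,0,0.003,0,0,0,0.65],[0,0,0.003,0,0,0,0.65],[0,0,-0.2,0,0,0,0.65],[0,0,-0.4,0,0,0,0.65],[0,0,-0.4,0,0,0,0.65],[0,0,-0.4,0,0,0,0.65],[0,0,-0.4,0,0,0,0.65],[0,0,-0.4,0,0,0,0.65]]]}}

```text
time_s: 22.58
tool_pos: [0.5718, -0.3712, 0.1384]
tool_rot: [-180.0, -0.0, 94.6]
force: [-0.9, -0.2, -0.1]
grip_width: 0.0567
grasp_force: 0.0
```

```bash
python3 - <<'E'
from h import *
T=cam('top');P=cloud(T);H=hsv(T)
m=(P[...,2]>.05)&(P[...,2]<.1)&(P[...,0]>.4)&(P[...,1]<.1)
for b,cen,a in blobs(m,20): print(cen,a,rect(P[b]),np.percentile(P[b][:,2],98))
m=(H[...,2]<60)&(abs(P[...,2])<.012)&(P[...,0]>.58)&(P[...,0]<.8)&(P[...,1]>-.18)&(P[...,1]<.15)
for b,cen,a in blobs(m,200): print('cover',cen,a,rect(P[b]))
for b,cen,a in blobs((H[...,0]>5)&(H[...,0]<16)&(H[...,1]>200)&(H[...,2]>120),10): print('grip',cen,a,rect(P[b]),np.median(P[b][:,2]))
# clip and tab
m=(P[...,2]>.118)&(P[...,2]<.2)&(P[...,1]>.2)&(P[...,0]>.5)
for b,cen,a in blobs(m,10):
    X=P[b];print('clip',cen,a,rect(X),X[:,2].max()); d=b&(H[...,2]<70); print('tab',d.sum(),np.median(P[d],0) if d.any() else '',P[d][:,2].max() if d.any() else'')
tip((.555,.305,.25,145))
E
```

```text
[364.7962963  137.53703704] 108 (array([ 713.7, -250.5]), array([25.1, 21.2]), 57.51) 0.07695359644988413
[419.18  201.615] 200 (array([ 572.3, -368. ]), array([28.7, 30.4]), 1.85) 0.07985009144813637
[370.34759358 204.46524064] 187 (array([ 564.3, -260.3]), array([30.8, 30.1]), 64.5) 0.0796914421812238
[394.70967742 203.29032258] 186 (array([ 568.1, -313.7]), array([29.2, 31.1]), 88.1) 0.07924493438534268
cover [269.44250595 159.70816812] 1261 (array([671.3, -41.5]), array([ 61.6, 129.6]), 2.34)
grip [292. 157.] 55 (array([673.9, -90.4]), array([10.1, 23.4]), 2.15) 0.025317036340846366
clip [103.2601626  199.92682927] 246 (array([556., 307.]), array([52.9, 37.1]), 5.66) 0.14387650027970644
tab 34 [0.53385722 0.29857659 0.13359258] 0.14387650027970644
at [ 0.5713 -0.3708  0.1374] [-1.799e+02 -9.000e-02  9.462e+01] w 0.0566 F [ 0.1 -1.  -0.4] t 22.6
(0.555, 0.305, 0.2295, 145) [2.2501, 0.1267, -0.3036, -0.0003, -0.0007, -0.2799]
```

Call:
{"api": "servo_tool", "payload": {"series": [[[0.98,0.016,-0.21,0,0,-0.4,0.5],[0.98,0.016,-0.21,0,0,-0.4,0.5],[0.98,0.016,-0.21,0,0,-0.4,0.5],[0.98,0.016,-0.21,0,0,-0.4,0.5],[0.98,0.016,-0.21,0,0,-0.4,0.5],[0.98,0.016,-0.21,0,0,-0.4,0.5],[0.98,0.016,-0.21,0,0,-0.4,0.5],[0.98,0.016,-0.21,0,0,-0.4,0.5],[0.98,0.016,-0.21,0,0,-0.4,0.5],[0.98,0.016,-0.21,0,0,-0.4,0.5],[0.98,0.016,-0.21,0,0,-0.4,0.5],[0.98,0.016,-0.21,0,0,-0.4,0.5]]]}}

```text
time_s: 23.63
tool_pos: [0.5522, -0.078, 0.2005]
tool_rot: [-180.0, -0.1, 166.4]
force: [-0.0, -0.1, -0.8]
grip_width: 0.0434
grasp_force: 0.0
```

```bash
python3 - <<'E'
from h import *
tip((.534,.27,.22,189.4))
E
```

```text
at [ 0.5522 -0.078   0.2005] [-1.7996e+02 -1.5000e-01  1.6644e+02] w 0.0434 F [-0.  -0.1 -0.8] t 23.6
(0.534, 0.27, 0.1995, 189.4) [0.331, 1.1133, 0.0033, -0.0, -0.0008, -0.1276]
```

Call:
{"api": "servo_tool", "payload": {"series": [[[0.33,0.95,0,0,0,-0.128,0.5],[0.33,0.95,0,0,0,-0.128,0.5],[0.33,0.95,0,0,0,-0.128,0.5],[0.33,0.95,0,0,0,-0.128,0.5],[0.33,0.95,0,0,0,-0.128,0.5],[0.33,0.95,0,0,0,-0.128,0.5],[0.33,0.95,0,0,0,-0.128,0.5],[0.33,0.95,0,0,0,-0.128,0.5],[0.33,0.95,0,0,0,-0.128,0.5],[0.33,0.95,0,0,0,-0.128,0.5],[0.33,0.95,0,0,0,-0.128,0.5],[0.33,0.95,0,0,0,-0.128,0.5]]]}}

```text
time_s: 24.63
tool_pos: [0.5234, 0.2195, 0.2018]
tool_rot: [-180.0, -0.0, -170.6]
force: [0.0, -0.2, -0.2]
grip_width: 0.0433
grasp_force: 0.0
```

```bash
python3 - <<'E'
from h import *
tip((.534,.302,.2,189.4),(.534,.302,.1255,189.4))
c=cam('wrist');save(c,'w6');P=cloud(c);H=hsv(c)
m=(P[...,2]>.126)&(P[...,2]<.16)
for b,cen,a in blobs(m,20):
    d=b&(H[...,2]<70);print(cen,a,rect(P[b]),d.sum())
    if d.sum()>10: print('tab',cen,rect(P[d]),np.percentile(P[d][:,2],[5,95]))
E
```

```text
at [0.5234 0.2195 0.2018] [-1.7995e+02 -1.0000e-02 -1.7062e+02] w 0.0433 F [ 0.  -0.2 -0.2] t 24.6
(0.534, 0.302, 0.1795, 189.4) [-0.0797, 0.2657, 0.074, -0.0003, -0.0001, -0.0001]
(0.534, 0.302, 0.105, 189.4) [-0.0798, 0.2659, 0.3224, -0.0003, -0.0001, -0.0001]
[336.10869565 219.69565217] 138 (array([534.6, 302.1]), array([ 6.6, 10.5]), 6.64) 76
tab [336.10869565 219.69565217] (array([533.1, 301.1]), array([3.8, 9. ]), 15.37) [0.12873965 0.14159072]
```

View pics/w6.png

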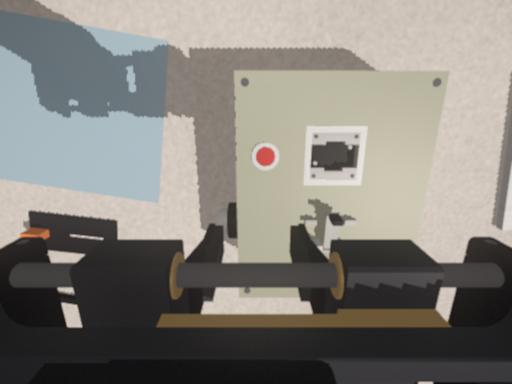

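Call:
{"api": "servo_tool", "payload": {"series": [[[-0.081,0.266,0,0,0,0,0.45],[-0.081,0.266,0,0,0,0,0.45],[-0.081,0.266,0.05,0,0,0,0.45],[-0.081,0.266,0.15,0,0,0,0.45],[-0.081,0.266,0.25,0,0,0,0.45],[-0.081,0.266,0.322,0,0,0,0.45],[-0.081,0.266,0.322,0,0,0,0.45],[-0.081,0.266,0.322,0,0,0,0],[-0.081,0.266,0.322,0,0,0,0],[-0.081,0.266,0.322,0,0,0,0],[-0.081,0.266,0.322,0,0,0,0],[-0.081,0.266,0.322,0,0,0,0]]], "grip_force": 8}}

```text
time_s: 25.68
tool_pos: [0.5346, 0.3032, 0.1069]
tool_rot: [-179.9, 0.1, -170.4]
force: [1.1, -7.4, 1.2]
grip_width: 0.0133
grasp_force: 3.5
```

Call:
{"api": "servo_tool", "payload": {"series": [[[0,0,0,0,0,0,0],[0,0,0,0,0,0,0],[0,0,0,0,0,0,0]]]}}

```text
time_s: 25.93
tool_pos: [0.5348, 0.3012, 0.1062]
tool_rot: [-179.8, 0.0, -170.5]
force: [1.4, -6.4, 1.2]
grip_width: 0.0099
grasp_force: 8.0
```

Call:
{"api": "servo_tool", "payload": {"series": [[[-0.003,-0.003,-0.012,0,0,0,0],[-0.008,-0.004,-0.024,0,0,0,0],[-0.014,-0.004,-0.035,0,0,0,0],[-0.02,-0.004,-0.045,0,0,0,0],[-0.028,-0.004,-0.056,0,0,0,0],[-0.036,-0.004,-0.065,0,0,0,0],[-0.046,-0.004,-0.073,0,0,0,0],[-0.055,-0.004,-0.081,0,0,0,0],[-0.055,-0.004,-0.081,0,0,0,0],[-0.055,-0.004,-0.081,0,0,0,0]]]}}

```text
time_s: 26.77
tool_pos: [0.55, 0.3038, 0.1298]
tool_rot: [-179.8, -0.1, -170.4]
force: [-0.7, -6.6, 0.3]
grip_width: 0.0096
grasp_force: 8.0
```

```bash
python3 - <<'E'
from h import *
tip((.534,.302,.2,189.4))
c=cam('wrist');cv2.imwrite('pics/w7.png',cv2.resize(c['frame'][90:330,130:390],None,fx=2.3,fy=2.3)[:,:,::-1])
print(plane(c,[[256,190]],.11))
E
```

```text
at [0.55   0.3038 0.1298] [-1.7981e+02 -1.0000e-01 -1.7044e+02] w 0.0096 F [-0.7 -6.6  0.3] t 26.8
(0.534, 0.302, 0.1795, 189.4) [0.0537, 0.0025, -0.1654, -0.001, -0.0005, 0.0009]
[[0.52973936 0.3012141  0.11      ]]
```

View pics/w7.png

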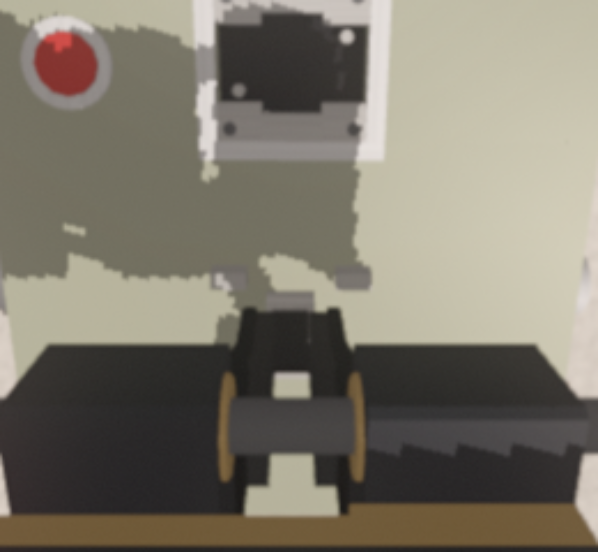

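Call:
{"api": "servo_tool", "payload": {"series": [[[0,0,0,0,0,0,0.4],[0,0,0,0,0,0,0.4],[0,0,0,0,0,0,0.4],[0,0,0,0,0,0,0.4],[0,0,-0.15,0,0,0,0.4],[0,0,-0.3,0,0,0,0.4],[0.2,0,-0.35,0,0,0,0.4],[0.2,0,-0.35,0,0,0,0.4],[0.2,0,-0.35,0,0,0,0.4],[0.2,0,-0.35,0,0,0,0.4],[0.2,0,-0.35,0,0,0,0.4],[0.2,0,-0.35,0,0,0,0.4]]]}}

```text
time_s: 27.82
tool_pos: [0.491, 0.2963, 0.2339]
tool_rot: [-180.0, -0.0, -170.4]
force: [0.7, -1.2, -0.6]
grip_width: 0.0352
grasp_force: 0.0
```

```bash
python3 - <<'E'
from h import *
c=cam('wrist');save(c,'w8');P=cloud(c);H=hsv(c)
m=(P[...,2]>.12)&(P[...,2]<.19)
for b,cen,a in blobs(m,20): print(cen,a,rect(P[b]),P[b][:,2].max())
T=cam('top');P=cloud(T);H=hsv(T)
m=(P[...,2]>.12)&(P[...,2]<.2)&(P[...,1]>.27)&(P[...,0]>.5)
for b,cen,a in blobs(m,20): 
    d=b&(H[...,2]<70);print('top',cen,a,rect(P[b]),P[b][:,2].max(),P[d].mean(0))
# bright socket in wrist image -> port
B=(H[...,1]<25)&(H[...,2]>150)
Hc=hsv(c);Pc=cloud(c);B=(Hc[...,1]<22)&(Hc[...,2]>170)&(abs(Pc[...,2]-.11)<.006)
for b,cen,a in blobs(B,60): print('sock',cen,a,rect(Pc[b]))
m=(H[...,2]<60)&(abs(P[...,2])<.012)&(P[...,0]>.55)&(P[...,0]<.8)&(P[...,1]>-.18)&(P[...,1]<.15)
for b,cen,a in blobs(m,200): print('cover',cen,a,rect(P[b]))
for b,cen,a in blobs((H[...,0]>5)&(H[...,0]<16)&(H[...,1]>200)&(H[...,2]>120),10): print('grip',cen,a,rect(P[b]),np.median(P[b][:,2]))
tip((.672,-.09,.12,182),(.62,.1,.2,182))
E
```

```text
[254.4625     245.85833333] 480 (array([560.1, 306.6]), array([45. , 35.1]), 9.9) 0.1622712887567309
top [102.584 193.768] 125 (array([570.8, 307. ]), array([21.8, 36.4]), 9.73) 0.13325356873417993 [0.57557068 0.29067791 0.12198522]
sock [254.33609467 166.83668639] 1690 (array([476.5, 292.5]), array([60.2, 60.6]), 9.58)
sock [193.13270142 167.59241706] 211 (array([488. , 223.2]), array([28.2, 28.3]), 78.69)
cover [269.55067837 159.68794892] 1253 (array([671.3, -41.7]), array([ 61.3, 129.2]), 2.38)
grip [292. 157.] 55 (array([673.7, -90.6]), array([ 9.9, 23.3]), 1.22) nan
at [0.491  0.2961 0.2336] [-1.7995e+02 -7.0000e-02 -1.7039e+02] w 0.0347 F [-0.  -0.7  0.8] t 27.9
(0.672, -0.09, 0.0995, 182) [-0.3804, -1.3693, 0.4478, -0.0003, -0.0004, 0.0423]
(0.62, 0.1, 0.1795, 182) [-0.315, -0.7162, 0.1807, -0.0003, -0.0004, 0.0423]
```

Call:
{"api": "servo_tool", "payload": {"series": [[[-0.31,-0.71,0.1,0,0,0.46,0.5],[-0.31,-0.71,0.1,0,0,0.46,0.5],[-0.31,-0.71,0.1,0,0,0.46,0.5],[-0.31,-0.71,0.1,0,0,0.46,0.5],[-0.31,-0.71,0.1,0,0,0.46,0.5],[-0.31,-0.71,0.1,0,0,0.46,0.5],[-0.31,-0.71,0.1,0,0,0.46,0.5],[-0.31,-0.71,0.1,0,0,0.46,0.5],[-0.31,-0.71,0.1,0,0,0.46,0.5],[-0.31,-0.71,0.1,0,0,0.46,0.5],[-0.31,-0.71,0.1,0,0,0.46,0.5],[-0.31,-0.71,0.1,0,0,0.46,0.5]]]}}

```text
time_s: 28.92
tool_pos: [0.6183, 0.1016, 0.2037]
tool_rot: [-179.9, 0.0, 106.5]
force: [0.4, -0.2, -0.2]
grip_width: 0.0437
grasp_force: 0.0
```

```bash
python3 - <<'E'
from h import *
tip((.673,-.09,.17,92.4))
E
```

```text
at [0.6183 0.1016 0.2037] [-1.7993e+02  4.0000e-02  1.0648e+02] w 0.0437 F [ 0.4 -0.2 -0.2] t 28.9
(0.673, -0.09, 0.1495, 92.4) [-0.6639, -0.006, 0.1811, -0.0004, 0.0002, 0.0782]
```

Call:
{"api": "servo_tool", "payload": {"series": [[[-0.664,-0.006,0.18,0,0,0.078,0.5],[-0.664,-0.006,0.18,0,0,0.078,0.5],[-0.664,-0.006,0.18,0,0,0.078,0.5],[-0.664,-0.006,0.18,0,0,0.078,0.5],[-0.664,-0.006,0.18,0,0,0.078,0.5],[-0.664,-0.006,0.18,0,0,0.078,0.5],[-0.664,-0.006,0.18,0,0,0.078,0.5],[-0.664,-0.006,0.18,0,0,0.078,0.5],[-0.664,-0.006,0.18,0,0,0.078,0.5]]]}}

```text
time_s: 29.67
tool_pos: [0.6744, -0.0871, 0.1504]
tool_rot: [-180.0, -0.1, 93.0]
force: [0.6, 0.2, -0.5]
grip_width: 0.0437
grasp_force: 0.0
```

```bash
python3 - <<'E'
from h import *
c=cam('wrist');P=cloud(c);H=hsv(c)
m=(H[...,2]<60)&(abs(P[...,2]-.004)<.006)&(P[...,0]>.6)&(P[...,0]<.74)
for b,cen,a in blobs(m,300): print('cover',cen,a,rect(P[b]),np.median(P[b][:,2]))
for b,cen,a in blobs((H[...,0]>3)&(H[...,0]<16)&(H[...,1]>180)&(H[...,2]>80),30):
    X=P[b];X=X[X[:,2]>.022];print('grip',cen,a,rect(X),np.percentile(X[:,2],95))
tip((.673,-.09,.008,92.4))
T=cam('top');P=cloud(T);H=hsv(T)
m=(H[...,2]<60)&(abs(P[...,2])<.012)&(P[...,0]>.6)&(P[...,0]<.8)&(P[...,1]>-.18)&(P[...,1]<.15)
for b,cen,a in blobs(m,200): print('cover',cen,a,rect(P[b]))
E
```

```text
cover [255.68895506 143.03492149] 3694 (array([673. , -46.4]), array([ 58.2, 113.1]), 2.33) 0.0040769134417389385
at [ 0.6745 -0.0868  0.1507] [ 1.7998e+02 -6.0000e-02  9.2990e+01] w 0.044 F [0.5 0.3 0.1] t 29.7
(0.673, -0.09, -0.0125, 92.4) [-0.0111, -0.0057, 0.5441, 0.0001, -0.0004, 0.0033]
cover [250.95518207 158.83193277] 357 (array([669.1,   0.9]), array([58.5, 44.8]), 1.17)
```

Call:
{"api": "servo_tool", "payload": {"series": [[[-0.011,-0.002,0.1,0,0,0.003,0.5],[-0.011,-0.002,0.2,0,0,0.003,0.5],[-0.011,-0.002,0.3,0,0,0.003,0.5],[-0.011,-0.002,0.4,0,0,0.003,0.5],[-0.011,-0.002,0.48,0,0,0.003,0.5],[-0.011,-0.002,0.52,0,0,0.003,0.5],[-0.011,-0.002,0.538,0,0,0.003,0.5],[-0.011,-0.002,0.538,0,0,0.003,0.5],[-0.011,-0.002,0.538,0,0,0.003,0.5],[-0.011,-0.002,0.538,0,0,0.003,0.5]]]}}

```text
time_s: 30.6
tool_pos: [0.6753, -0.0926, -0.0085]
tool_rot: [179.8, 0.0, 92.3]
force: [0.2, 0.1, 0.3]
grip_width: 0.0432
grasp_force: 0.0
```

Call:
{"api": "servo_tool", "payload": {"series": [[[0,0,0,0,0,0,0],[0,0,0,0,0,0,0],[0,0,0,0,0,0,0],[0,0,0,0,0,0,0],[0,0,0,0,0,0,0],[0,0,0,0,0,0,0],[0,0,0,0,0,0,0],[0,0,0,0,0,0,0],[0,0,0,0,0,0,0]]], "grip_force": 50}}

```text
time_s: 31.35
tool_pos: [0.6737, -0.0926, -0.0107]
tool_rot: [180.0, -0.0, 92.3]
force: [-0.2, 0.1, 1.4]
grip_width: 0.0117
grasp_force: 50.0
```

Call:
{"api": "servo_tool", "payload": {"series": [[[0,0,-0.1,0,0,0,0],[0,0,-0.25,0,0,0,0],[0,0,-0.4,0,0,0,0],[0,0,-0.55,0,0,0,0],[0,0,-0.7,0,0,0.03,0],[0.1,-0.07,-0.7,0,0,0.06,0],[0.2,-0.14,-0.7,0,0,0.09,0],[0.3,-0.21,-0.7,0,0,0.12,0],[0.4,-0.28,-0.7,0,0,0.15,0],[0.5,-0.35,-0.7,0,0,0.18,0],[0.6,-0.42,-0.7,0,0,0.21,0],[0.7,-0.49,-0.7,0,0,0.24,0]]]}}

```text
time_s: 32.35
tool_pos: [0.5168, 0.1125, 0.199]
tool_rot: [-180.0, 0.0, 48.8]
force: [0.2, -0.1, -1.6]
grip_width: 0.0115
grasp_force: 50.0
```

```bash
python3 - <<'E'
from h import *
rows((.3927,.2785,.2,9.5)); print(get_obs()['grasp_force'],get_obs()['wrist_torque'])
E
```

```text
at [0.5168 0.1125 0.199 ] [-179.98    0.     48.8 ] w 0.0115 F [ 0.2 -0.1 -1.6] t 32.4
(0.3927, 0.2785, 0.2, 9.5) [0.1437, -0.6758, -0.003, -0.0001, 0.0, 0.2183]
49.98750865459442 [-0.04173898  0.08809765 -0.05119912]
```

Call:
{"api": "servo_tool", "payload": {"series": [[[0.024,-0.113,0,0,0,0.036,0],[0.048,-0.226,0,0,0,0.073,0],[0.072,-0.338,0,0,0,0.109,0],[0.096,-0.45,0,0,0,0.145,0],[0.12,-0.563,0,0,0,0.182,0],[0.144,-0.676,0,0,0,0.218,0],[0.144,-0.676,0,0,0,0.218,0],[0.144,-0.676,0,0,0,0.218,0],[0.144,-0.676,0,0,0,0.218,0],[0.144,-0.676,0,0,0,0.218,0],[0.144,-0.676,0,0,0,0.218,0]]]}}

```text
time_s: 33.27
tool_pos: [0.3945, 0.2755, 0.1993]
tool_rot: [180.0, -0.0, 9.7]
force: [-0.7, 0.9, -1.8]
grip_width: 0.0118
grasp_force: 50.0
```

```bash
python3 - <<'E'
from h import *
rows((.3927,.2785,.104,9.5));p=np.array(get_obs()['tool_pos'])
for n in('top','scene','wrist'):
    T=cam(n);P=cloud(T);H=hsv(T)
    m=(H[...,2]<75)&(P[...,2]>.19)&(P[...,2]<.235)&(P[...,0]>.33)&(P[...,0]<.6)&(P[...,1]>.2)&(P[...,1]<.4)
    for b,cen,a in blobs(m,150):
        X=P[b];r=rect(X);A=np.c_[X[:,:2]-X[:,:2].mean(0),np.ones(len(X))];k=np.linalg.lstsq(A,X[:,2],rcond=None)[0]
        print(n,cen,a,r,'z',np.median(X[:,2]).round(4),'tilt',k[:2].round(3))
    save(T,'c_'+n)
E
```

```text
at [0.3945 0.2755 0.1993] [ 1.7999e+02 -1.0000e-02  9.7000e+00] w 0.0118 F [-0.7  0.9 -1.8] t 33.3
(0.3927, 0.2785, 0.104, 9.5) [-0.0043, -0.0111, 0.3175, 0.0001, -0.0, 0.0011]
top [ 93.40832158 244.9280677 ] 1418 (array([466.7, 287.8]), array([84.8, 62.6]), 8.92) z 0.2137 tilt [-0.     0.003]
scene [312.62553802  85.96126255] 697 (array([448.1, 285.3]), array([129.2,  67.1]), 8.07) z 0.2137 tilt [-0.032 -0.022]
wrist [256.77048458 135.31651982] 18160 (array([450. , 286.4]), array([120.7,  61.2]), 9.8) z 0.214 tilt [-0.012 -0.003]
```

Call:
{"api": "servo_tool", "payload": {"series": [[[-0.004,-0.01,0.1,0,0,0.001,0],[-0.004,-0.01,0.2,0,0,0.001,0],[-0.004,-0.01,0.28,0,0,0.001,0],[-0.004,-0.01,0.315,0,0,0.001,0],[-0.004,-0.01,0.315,0,0,0.001,0],[-0.004,-0.01,0.315,0,0,0.001,0],[-0.004,-0.01,0.315,0,0,0.001,0]]]}}

```text
time_s: 34.0
tool_pos: [0.393, 0.2805, 0.1064]
tool_rot: [-179.9, -0.1, 9.6]
force: [0.2, 0.5, -0.9]
grip_width: 0.0113
grasp_force: 50.0
```

```bash
python3 - <<'E'
from h import *
rows((.4248,.283,.104,9.5),(.4248,.283,.099,9.5))
P=cloud(cam('wrist'));m=(P[...,2]>.105)&(P[...,2]<.13)&(P[...,0]>.44)&(P[...,0]<.49)&(abs(P[...,1]-.29)<.02);X=P[m];print(np.percentile(X[:,2],[10,50,90]))
E
```

```text
at [0.393  0.2805 0.1064] [-1.7991e+02 -1.4000e-01  9.6300e+00] w 0.0113 F [ 0.2  0.5 -0.9] t 34.0
(0.4248, 0.283, 0.104, 9.5) [0.1058, 0.0094, 0.0083, -0.0005, -0.0008, 0.0007]
(0.4248, 0.283, 0.099, 9.5) [0.1058, 0.0094, 0.025, -0.0005, -0.0008, 0.0007]
[0.12050132 0.12133903 0.12213409]
```

Call:
{"api": "servo_tool", "payload": {"series": [[[0.03,0.003,0.003,0,0,0,0],[0.06,0.005,0.003,0,0,0,0],[0.09,0.006,0.003,0,0,0,0],[0.104,0.007,0.003,0,0,0,0],[0.104,0.007,0.003,0,0,0,0],[0.104,0.007,0.003,0,0,0,0],[0.104,0.007,0.003,0,0,0,0]]]}}

```text
time_s: 34.63
tool_pos: [0.4226, 0.2828, 0.1036]
tool_rot: [180.0, 0.0, 9.7]
force: [-0.3, 0.0, -1.1]
grip_width: 0.0116
grasp_force: 50.0
```

```bash
python3 - <<'E'
from h import *
rows((.4248,.283,.099,9.5))
c=cam('wrist');P=cloud(c);H=hsv(c)
m=(H[...,2]<75)&(P[...,2]>.112)&(P[...,2]<.126)&(P[...,0]<.57)&(P[...,1]>.23)&(P[...,1]<.36);m=cv2.morphologyEx(m.astype(np.uint8),cv2.MORPH_OPEN,np.ones((9,9)))
for b,cen,a in blobs(m,150):print(cen,a,rect(P[b]),np.median(P[b][:,2]))
cv2.imwrite('pics/w9.png',cv2.resize(c['frame'][60:300,130:390],None,fx=2.3,fy=2.3)[:,:,::-1])
T=cam('top');cv2.imwrite('pics/t9.png',cv2.resize(T['frame'][150:300,40:180],None,fx=4,fy=4)[:,:,::-1])
E
```

```text
at [0.4226 0.2828 0.1036] [1.7998e+02 4.0000e-02 9.6500e+00] w 0.0116 F [-0.3  0.  -1.1] t 34.6
(0.4248, 0.283, 0.099, 9.5) [0.0073, 0.0004, 0.0155, 0.0001, 0.0002, 0.0008]
[257.04429156 133.87775756] 17588 (array([479.4, 293.7]), array([118.7,  61.5]), 9.58) 0.11835347123414415
```

View pics/w9.png

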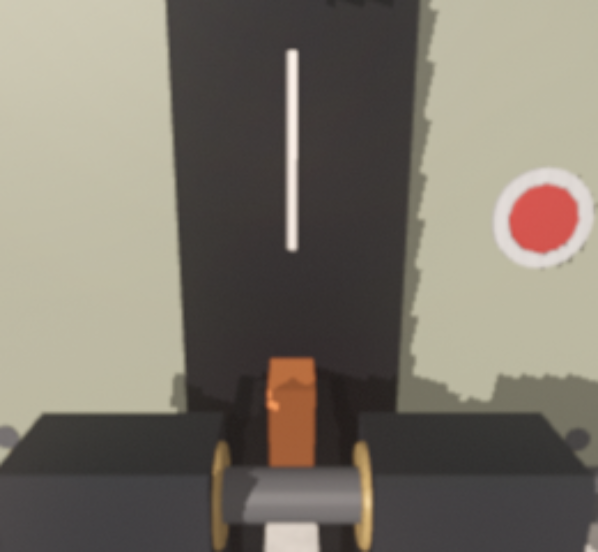

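Call:
{"api": "servo_tool", "payload": {"series": [[[0.003,-0.001,0.005,0,0,0,0],[0.003,-0.001,0.01,0,0,0,0],[0.003,-0.001,0.014,0,0,0,0],[0.003,-0.001,0.016,0,0,0,0],[0.003,-0.001,0.016,0,0,0,0],[0.003,-0.001,0.016,0,0,0,0]]]}}

```text
time_s: 35.23
tool_pos: [0.4236, 0.2834, 0.0993]
tool_rot: [-180.0, 0.0, 9.7]
force: [-1.4, -0.4, 2.6]
grip_width: 0.0113
grasp_force: 50.0
```

Contact (2.6 N). Release, lift and look.

Call:
{"api": "servo_tool", "payload": {"series": [[[0,0,0,0,0,0,0.4],[0,0,0,0,0,0,0.4],[0,0,0,0,0,0,0.4],[0,0,0,0,0,0,0.4],[0,0,-0.1,0,0,0,0.4],[0,0,-0.25,0,0,0,0.4],[0,0,-0.4,0,0,0,0.4],[0,0,-0.4,0,0,0,0.4],[0,0,-0.4,0,0,0,0.4],[0,0,-0.4,0,0,0,0.4]]]}}

```text
time_s: 36.07
tool_pos: [0.4237, 0.2833, 0.2188]
tool_rot: [-180.0, -0.0, 9.7]
force: [-0.4, 1.0, -0.4]
grip_width: 0.0347
grasp_force: 0.0
```

```bash
cat > cov.py <<'E'
from h import *
rows((.534,.302,.2,189.4))
for n in('wrist','top'):
    c=cam(n);P=cloud(c);H=hsv(c)
    m=(H[...,2]<75)&(P[...,2]>.108)&(P[...,2]<.122)&(P[...,0]<.57)&(P[...,0]>.3)&(P[...,1]>.23)&(P[...,1]<.36);m=cv2.morphologyEx(m.astype(np.uint8),cv2.MORPH_OPEN,np.ones((3,3)))
    for b,cen,a in blobs(m,150):
        X=P[b];A=np.c_[X[:,:2]-X[:,:2].mean(0),np.ones(len(X))];k=np.linalg.lstsq(A,X[:,2],rcond=None)[0]
        r=rect(X);d=(r[0]-[476.5,292.5]);u=np.deg2rad(9.5);print(n,cen,a,r,'z',np.median(X[:,2]),k[:2].round(3),'rel port',(d[0]*np.cos(u)+d[1]*np.sin(u)).round(1),(-d[0]*np.sin(u)+d[1]*np.cos(u)).round(1))
E
python3 cov.py
```

```text
at [0.4237 0.2833 0.2188] [-1.7998e+02 -1.0000e-02  9.6500e+00] w 0.0347 F [-0.4  1.  -0.4] t 36.1
(0.534, 0.302, 0.2, 189.4) [0.3729, 0.0003, 0.0627, 0.0001, -0.0002, -0.9986]
wrist [256.87344055 131.12054712] 6653 (array([474.8, 292.7]), array([129.1,  60.4]), 9.62) z 0.11407912145974985 [-0.001 -0.001] rel port -1.6 0.5
top [108.47378833 227.44807122] 1011 (array([498.9, 295.8]), array([84. , 65.4]), 10.16) z 0.1137380865085662 [-0.004  0.008] rel port 22.6 -0.4
```

```bash
python3 - <<'E'
from h import *
rows((.55,.3033,.2,9.6),(.55,.3033,.1298,9.6))
E
```

```text
at [0.4228 0.2826 0.2171] [1.799e+02 1.600e-01 9.650e+00] w 0.0346 F [-0.3  0.3 -0.3] t 36.2
(0.55, 0.3033, 0.2, 9.6) [0.4298, 0.003, 0.0557, 0.0006, 0.0009, 0.0003]
(0.55, 0.3033, 0.1298, 9.6) [0.4305, 0.0025, 0.2897, 0.0006, 0.0009, 0.0003]
```

Call:
{"api": "servo_tool", "payload": {"series": [[[0.43,0.003,0,0,0,0,0.4],[0.43,0.003,0,0,0,0,0.4],[0.43,0.003,0,0,0,0,0.4],[0.43,0.003,0,0,0,0,0.4],[0.43,0.003,0.05,0,0,0,0.4],[0.43,0.003,0.15,0,0,0,0.4],[0.43,0.003,0.23,0,0,0,0.4],[0.43,0.003,0.288,0,0,0,0.4],[0.43,0.003,0.288,0,0,0,0.4],[0.43,0.003,0.288,0,0,0,0],[0.43,0.003,0.288,0,0,0,0],[0.43,0.003,0.288,0,0,0,0]]], "grip_force": 8}}

```text
time_s: 37.17
tool_pos: [0.5519, 0.3044, 0.134]
tool_rot: [-180.0, -0.1, 9.6]
force: [0.5, 0.4, 0.3]
grip_width: 0.0219
grasp_force: 0.0
```

Call:
{"api": "servo_tool", "payload": {"series": [[[0,0,0,0,0,0,0],[0,0,0,0,0,0,0],[0,0,0,0,0,0,0],[0,0,0,0,0,0,0]]]}}

```text
time_s: 37.5
tool_pos: [0.5514, 0.3038, 0.1336]
tool_rot: [-180.0, -0.0, 9.6]
force: [-1.5, -1.4, 3.4]
grip_width: 0.0095
grasp_force: 8.0
```

Call:
{"api": "servo_tool", "payload": {"series": [[[-0.011,0,0.007,0,0,0,0],[-0.022,0,0.016,0,0,0,0],[-0.031,0,0.025,0,0,0,0],[-0.039,0,0.035,0,0,0,0],[-0.047,0,0.046,0,0,0,0],[-0.054,0,0.057,0,0,0,0],[-0.06,0,0.07,0,0,0,0],[-0.065,0,0.083,0,0,0,0],[-0.065,0,0.086,0,0,0,0],[-0.065,0,0.086,0,0,0,0],[-0.065,0,0.086,0,0,0,0]]]}}

```text
time_s: 38.42
tool_pos: [0.5326, 0.3007, 0.1083]
tool_rot: [-180.0, -0.1, 9.6]
force: [2.3, -1.4, 6.9]
grip_width: 0.0099
grasp_force: 8.0
```

Call:
{"api": "servo_tool", "payload": {"series": [[[0,0,0,0,0,0,0.4],[0,0,0,0,0,0,0.4],[0,0,0,0,0,0,0.4],[0,0,0,0,0,0,0.4],[0,0,-0.1,0,0,0,0.4],[0,0,-0.25,0,0,0,0.4],[-0.3,0,-0.4,0,0,0,0.4],[-0.36,0,-0.4,0,0,0,0.4],[-0.36,0,-0.4,0,0,0,0.4],[-0.36,0,-0.4,0,0,0,0.4],[-0.36,0,-0.4,0,0,0,0.4]]]}}

```text
time_s: 39.33
tool_pos: [0.4242, 0.2836, 0.228]
tool_rot: [-179.8, -0.1, 9.8]
force: [-0.0, -0.0, -0.3]
grip_width: 0.0349
grasp_force: 0.0
```

```bash
python3 cov.py; python3 - <<'E'
from h import *
c=cam('wrist');save(c,'w10');P=cloud(c)
m=(P[...,2]>.12)&(P[...,2]<.19)&(P[...,0]>.5)
for b,cen,a in blobs(m,20): print(cen,a,rect(P[b]),P[b][:,2].max())
H=hsv(c)
for b,cen,a in blobs(((H[...,0]<8)|(H[...,0]>172))&(H[...,1]>150)&(H[...,2]>70),30): print('red',cen,a,np.nanmedian(P[b],0))
P=cloud(cam('top'));m=(P[...,2]>.05)&(P[...,2]<.1)&(P[...,0]>.4)&(P[...,1]<.1)
for b,cen,a in blobs(m,20): print(cen,a,rect(P[b]),np.percentile(P[b][:,2],98))
E
```

```text
at [0.4242 0.2836 0.228 ] [-1.7984e+02 -7.0000e-02  9.8100e+00] w 0.0349 F [-0.  -0.  -0.3] t 39.3
(0.534, 0.302, 0.2, 189.4) [0.371, 0.002, 0.0937, 0.0006, -0.0014, -0.9977]
wrist [257.34936627 132.46928827] 6154 (array([474.8, 292.8]), array([129.1,  60.4]), 9.42) z 0.11408079569271617 [-0.001 -0.001] rel port -1.6 0.6
top [110.43679245 230.53396226] 1060 (array([474.7, 290.4]), array([132.1,  65.1]), 9.55) z 0.11368476603860983 [-0.002  0.012] rel port -2.1 -1.8
[256.94486853  45.90076336] 1179 (array([557.7, 305.5]), array([52.1, 35.4]), 9.61) 0.14120334724899253
red [321.10638298 138.7606383 ] 188 [0.4877347  0.22368139 0.11219906]
[364.80733945 137.30275229] 109 (array([ 714.8, -250.6]), array([25.6, 21. ]), 49.66) 0.07654489710070196
[419.29081633 201.62755102] 196 (array([ 572.3, -367.9]), array([30., 29.]), 88.33) 0.08019295909964627
[370.37096774 204.51075269] 186 (array([ 564.7, -260.4]), array([29.6, 30.9]), 59.54) 0.07903385926456932
[394.88333333 203.32777778] 180 (array([ 567.9, -314.1]), array([28.7, 31. ]), 86.17) 0.07923684761493319
```

View pics/w10.png

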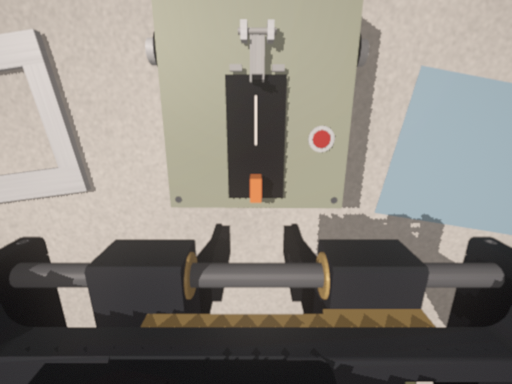

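```bash
python3 -c "
from cell import env;print(env.sign_off())"
```

```text
the job is handed in; nothing more can be done
None
```

The job is handed in, but the sign-off returned no verdict. My last camera checks before it showed the button in, all three long objectives (there were no short ones) fully down in the blue row, the cover flat about 2 mm from the port centre, and the clip down on it.

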